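# Feed a vial rack into the analyser with a push stick

## Task

Take the push stick from its leaning rest and, touching the vial rack with the stick only, bring the rack flat against the metal fence of the loading track. Then feed it along the fence in under the clear guard, keeping it flat against the fence all the way, until it has pushed the docking plate fully home, without forcing it. Put the stick back in its rest, leave the rack where it is, and do not disturb the bottles and the jar.

Things in the scene. Friction and masses are not known exactly. Their poses are not given: they have to be found in the camera images.
- station: Loading track, fixed, in front of a white analyser. Origin on the bench at the track's centre; +y is the feed direction (to the analyser), +x points across to the fence. White floor plate x -85..55, y -170..170 mm, top 12 mm above the bench. Aluminium fence along y -170..170: inner face at x = +40, top 47 mm above the bench. Analyser housing x -130..130, y 170..370, 165 mm high.
- guard_edge (a point): Middle of the lower front edge of the clear guard roof over the track's end, at station (-2.5, 40) mm, 107 mm above the bench; station axes. The roof is 115 mm wide (x), 5 mm thick, runs 130 mm in +y to the analyser, and is open on its -x and -y sides.
- dock (a joint): Docking plate across the track under the guard: steel, 56 mm wide, 34 mm high. Its face is at station y = 120 mm + this value. It slides in feed direction from 0 to 0.020 m (fully home, hard stop), resists with about 2 N and stays where it is left.
- rack: Vial rack, loose on the track: grey block 56 (x) by 120 (y) by 30 mm carrying two rows of vials, 60 mm high in all, about 0.2 kg. Origin: centre of its underside, 12 mm above the bench. +y end goes in first; +x long side goes against the fence (origin then at station x = +12). With the docking plate home its origin is at station y = +80.
- rack_notch (a point): Inner corner, half-way up the block (15 mm), of the thumb notch for the stick's tip; rack axes. The notch is a full-height 24 by 24 mm step cut out of the rack's rear (-y) corner on the -x side. Its walls are at rack y = -36 (faces -y) and rack x = -4 mm (faces -x).
- stick_grip (a point): Centre of the push stick's flat wooden handle, 100 mm wide (x), 50 long, 12 thick, to be gripped across its thickness. Axes: those of the rest while seated (z up). The stick leans 35 degrees: in these axes handle to tip is (0, 0.574, -0.819) and the thickness direction (0, 0.819, 0.574). The handle ends 25 mm above and below this point along the stick. Stick 0.16 kg.
- stick_tip (a point): Centre of the round rubber tip (ball of radius 9 mm) at the lower end of the push stick, 115 mm from the handle's centre along the stick; between them a steel blade 16 mm wide and 18 mm thick. Axes as stick_grip.
- rest_grip (a point): Where the handle's centre is while the stick sits in its rest; axes of the rest (z up). Fixed black cradle: a bed 35 degrees from vertical under the blade's -y side, a 25 mm gutter between two cheeks that end 45 mm below this point along the stick, a ledge under the tip. The stick lifts out along its length or along the handle's thickness (+y).
- rest_tip (a point): Where the centre of the round tip is while the stick sits in its rest, 40 mm above the bench; axes of the rest.
- amber_bottle: Bystander: brown bottle, 72 mm across, 160 mm high; origin under its centre.
- clear_bottle: Bystander: clear glass bottle, 60 mm across, 120 mm high; origin under its centre.
- small_jar: Bystander: white jar, 56 mm across, 70 mm high; origin under its centre.
There are look-alikes about, which are no part of the job. What is shaped like the part that bears rest_grip but red is not meant.

How it is judged:
On the way, in this order (a step that is already met when the one before it is completed fails the run):
1. the stick is taken from its rest (distance between stick_grip and rest_grip above 0.06 m), for 0.1 s.
2. the rack is flat against the fence (within 3 mm and 0.06 rad) (x of rack in the frame of station above 0.009 m and angle between the x axis of rack and the x axis of station, either way round below 0.06 rad), for 0.1 s.
3. the docking plate is fully home with the rack flat against the fence (value of joint dock above 0.018 m and x of rack in the frame of station above 0.008 m and angle between the x axis of rack and the x axis of station, either way round below 0.06 rad), for 0.2 s.
At the end, for the whole second after the job is handed in: The docking plate is home (over 18 of 20 mm), the rack stands upright and still in front of it (origin past station y = 75 mm), within 4 mm of the fence and 0.06 rad of parallel to it; the stick sits in its rest (handle centre and tip each within 15 mm of their places) (all of step 3 and y of rack in the frame of station above 0.075 m and angle between rack's own z axis and vertical below 0.06 rad and linear speed of rack below 0.01 m/s and distance between stick_grip and rest_grip below 0.015 m and distance between stick_tip and rest_tip below 0.015 m); the robot touches nothing.
It fails at once if the rack is touched by the gripper or the arm (contact force between any of the fingers, the arm and rack above 0.5 N).
It fails at once if the rack, once its front is under the guard, leaves the fence (more than 5 mm or 0.08 rad) (y of rack in the frame of station above -0.02 m and (x of rack in the frame of station below 0.007 m or angle between the x axis of rack and the x axis of station, either way round above 0.08 rad)).
It fails at once if the rack is forced against the track, fence or docking plate (over 50 N in all) (contact force between rack and station above 50 N).
It fails at once if a bottle or the jar is disturbed (over 25 mm) (distance of any of amber_bottle, clear_bottle, small_jar from where it was at the start of the episode above 0.025 m).
It also fails if it takes over 69 s, if anything falls off the work surface, if the arm or the gripper's body presses on something with over 40 N, if the wrist force passes 120 N, or if a joint passes its speed limit or range.

## Robot

A 7-joint arm with a two-finger parallel gripper is mounted at the origin on the work surface. World frame = base frame: x ahead of the robot, y to its left, z up, the work surface at z = 0. Lengths are in m, angles in rad, forces in N, time in s.
With the tool pointing down it reaches from about 0.4 to 0.85 m from the base axis. Payload 4.5 kg.
Tool frame: the origin (TCP) lies at the very end of the fingers, on their centre line; the grasp point (between the pads) lies 19 mm behind it; y points along the fingers, x is the direction in which the jaws open and shut, and the axes are right-handed (so a half turn about y gives the same grasp; the last joint's range is limited). The gripper opens to 88 mm and grips with 3 to 60 N. Pads are 18 mm wide; open, the fingers measure 123 mm over their backs; the gripper's body (75 mm by 187 mm) begins 45 mm behind the grasp point.
Start: joints at [-1.075, 0.689, -0.195, 1.565, 0.157, 0.902, -0.215], TCP at [0.278, 0.56, 0.239] pointing down, gripper open.
Joint ranges: [-3.01, 3.01], [-0.46, 2.08], [-1.47, 1.51], [0.13, 2.56], [-1, 4.14], [0.04, 2.09], [-2.66, 2.66]. Speed limits (rad/s): [2.57, 2.57, 3.14, 3.14, 3.14, 3.14, 3.14].

## Interface

Orientations are given as a unit quaternion [x, y, z, w].
In Python, from plant import r gives the robot as it stands.
- The arm moves only by the shell command python3 -m inch 'ROWS' [OPENING] [FORCE]. ROWS is JSON, a list of rows, each a list of 6 numbers: the shift along the tool's x, y, z in mm, then the turn, a rotation vector about the tool's x, y, z in rad. In form: [[x, y, z, ax, ay, az], ...]. A call has 1 to 12 rows; each row shifts and turns the commanded pose from where the row before left it, along the tool's axes as they then stand; what a row does not reach is not made up. A row lasts 1/12 s, in which the tool goes at most 41.7 mm and 7.16 degrees, less where a joint would pass 70% of its speed; a pose out of reach is approached as far as the arm can. A call is refused whole if a number of a shift passes 41.7 or a number of a turn 0.125, either way. A call with a gripper value outside its range is refused whole. OPENING is the finger opening in mm, from 0 to 88.1, set as the call begins (- or left out, the last holds). The fingers move at their own pace and stop on an object; FORCE is the grip in N (left out, the last holds). Time passes only in rows, so rows that do not move let the fingers close. It gives the time, the measured TCP pose, the force and the opening at its end, in the units of the state.
- r.get_state(): the state, without advancing time (a new reading comes with each control period).
- r.snapshot(name): name is "scene" or "top" or "wrist"; returns a dict with "img" (420x560x3 uint8, red, green, blue), "range_z" (420x560 float32, m along the optical axis (not along the pixel's ray), 0 where there is no reading), "mtx" (3x3 intrinsics, pixels), "camera_from_world" (4x4, takes a point from world to camera coordinates); the wrist camera has in their place "tool_from_camera" (4x4, takes a point from camera to tool coordinates, whose origin is the TCP and whose axes are the tool frame's). Camera axes: x right, y down, z forward; pixel columns grow to the right and rows downward; lengths in m; the calibration is good to about 2 mm. A picture is of the moment at which its call begins: read the wrist's pose just before it.
- r.finish_job(): hands the job in, once; it reports no verdict.
The state is a dict: "clock": time; "q": joint angles; "qd": joint speeds; "joint_torque": joint torques, N m; "tool_pos": TCP position; "eef_rot": TCP orientation; "contact_force": force on the tool from outside, world axes, zero at the start; "moment": the same for the moment, N m; "opening": opening from 0.0 (shut) to 1.0 (fully open).
Only numpy, scipy, OpenCV 4.12 (cv2) and the standard library are available. Lean on these libraries where they do the work, as an engineer would, in place of code of your own. Each camera call takes 0.05 s, during which the arm holds its last target.

## Working session

There is one attempt and no reset: what is moved stays moved. The work goes in short steps, Python scripts to look and compute and a shell command to move; the robot and the scene stay as the last step left them, time stands still between calls to the robot, and variables do not carry over. Pictures are saved under pics/ and viewed, and the job is handed in when it is done.

```bash
mkdir -p pics; ls
python3 - <<'E'
from plant import r
import cv2,pickle
s=r.get_state(); print({k:s[k] for k in s if k!='joint_torque'})
D={}
for n in ["scene","top","wrist"]:
    d=r.snapshot(n); D[n]=d; cv2.imwrite(f'pics/{n}0.png',d['img'][:,:,::-1])
    print(n,d['mtx'].tolist(),(d.get('camera_from_world') if n!='wrist' else d['tool_from_camera']))
pickle.dump(D,open('d0.pkl','wb'))
E
```

```text
pics
{'clock': 0.0, 'q': array([-1.07521066,  0.69000443, -0.19453375,  1.5663627 ,  0.1573024 ,
        0.90248618, -0.21512788]), 'qd': array([ 7.73265234e-04,  2.02465093e-04, -9.21563978e-04, -1.49752134e-03,
        6.43242526e-04, -9.60748118e-05,  1.44643386e-03]), 'tool_pos': array([0.27821584, 0.55894321, 0.2378928 ]), 'eef_rot': array([ 0.60152381,  0.37179309, -0.37286772, -0.60075675]), 'contact_force': array([-0.54498813,  0.56374513, -0.49337376]), 'moment': array([-0.03552349, -0.02211713, -0.04474283]), 'opening': 1.0034421608781787}
scene [[402.8775923741989, 0.0, 275.9445808381101], [0.0, 402.8775923741989, 207.6098503827786], [0.0, 0.0, 1.0]] [[-0.09381514  0.99533997  0.02229505  0.07628907]
 [ 0.5553701   0.07090566 -0.82857494 -0.22260317]
 [-0.8262946  -0.06535087 -0.55943408  1.34515116]
 [ 0.          0.          0.          1.        ]]
top [[449.84853472757396, 0.0, 282.7156691093998], [0.0, 449.84853472757396, 207.7356316291939], [0.0, 0.0, 1.0]] [[ 0.02205968 -0.999673   -0.01293312 -0.04076427]
 [-0.99910972 -0.02157826 -0.03625102  0.55161274]
 [ 0.03596009  0.01372129 -0.99925902  0.91407257]
 [ 0.          0.          0.          1.        ]]
wrist [[316.1580993798487, 0.0, 279.7550052975924], [0.0, 316.1580993798487, 204.22211470677306], [0.0, 0.0, 1.0]] [[ 9.99999712e-01 -5.46268529e-04 -5.26800082e-04  1.03265284e-03]
 [ 3.35243929e-04 -3.04781137e-01  9.52422357e-01 -1.45825221e-01]
 [-6.80837088e-04 -9.52422259e-01 -3.04780866e-01  8.02491820e-02]
 [ 0.00000000e+00  0.00000000e+00  0.00000000e+00  1.00000000e+00]]
```

View pics/scene0.png

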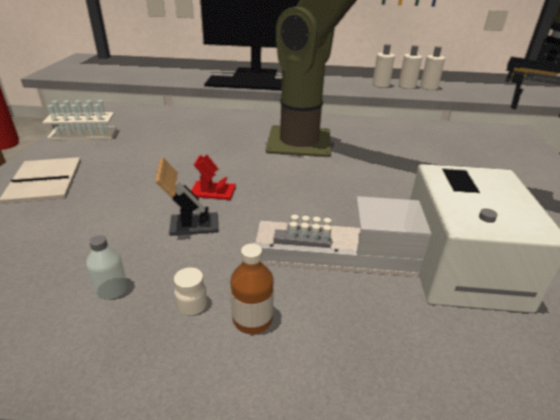

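View pics/top0.png

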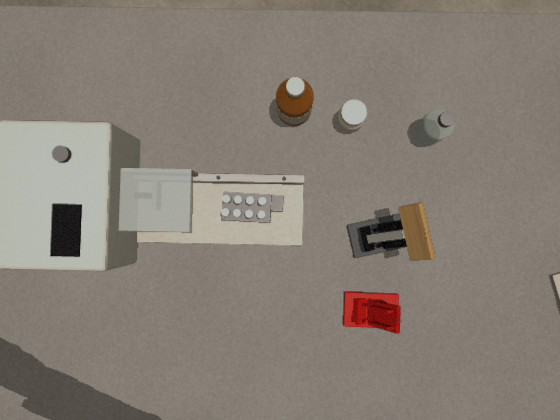

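View pics/wrist0.png

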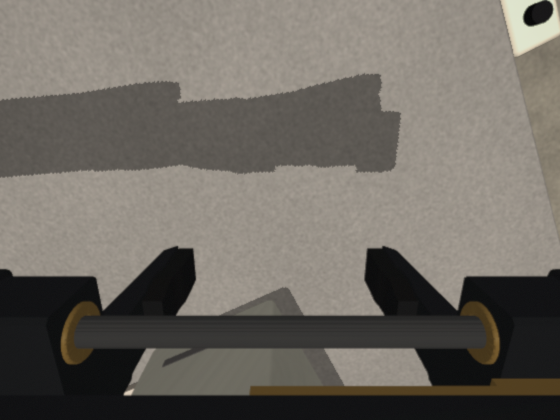

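Run:
```python
import pickle,cv2,numpy as np
D=pickle.load(open('d0.pkl','rb'))
t=D['top']['img'][:,:,::-1]
cv2.imwrite('pics/z1.png',cv2.resize(t[155:255,105:315],None,fx=3.8,fy=3.8,interpolation=cv2.INTER_CUBIC))
cv2.imwrite('pics/z2.png',cv2.resize(t[190:280,330:450],None,fx=6,fy=6,interpolation=cv2.INTER_CUBIC))
s=D['scene']['img'][:,:,::-1]
cv2.imwrite('pics/z3.png',cv2.resize(s[145:275,140:440],None,fx=2.6,fy=2.6,interpolation=cv2.INTER_CUBIC))
from scipy.spatial.transform import Rotation as R
from plant import r
print(R.from_quat(r.get_state()['eef_rot']).as_matrix().round(3))
```

```text
[[ 0.445 -0.001 -0.895]
 [ 0.895 -0.001  0.445]
 [-0.001 -1.    -0.   ]]
```

View pics/z1.png

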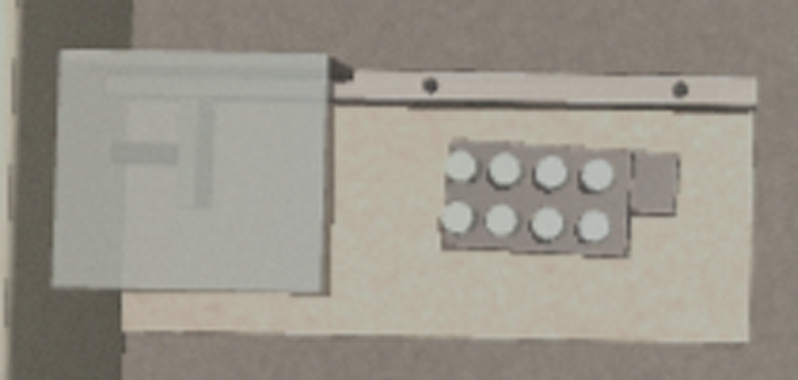

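View pics/z2.png

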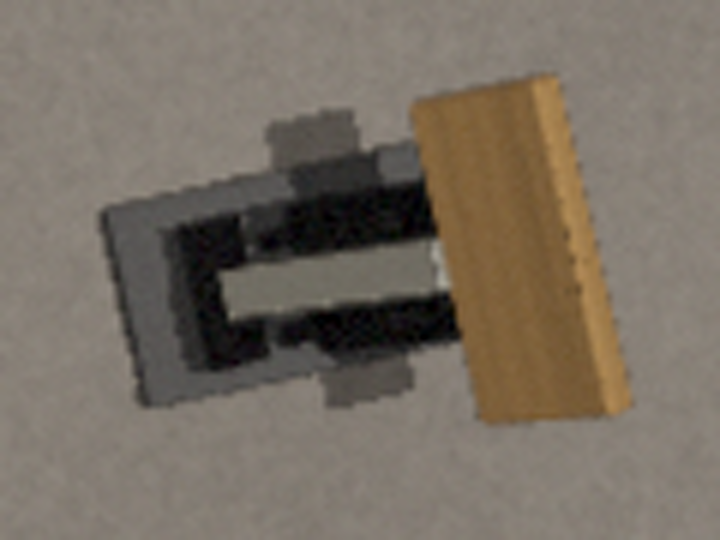

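View pics/z3.png

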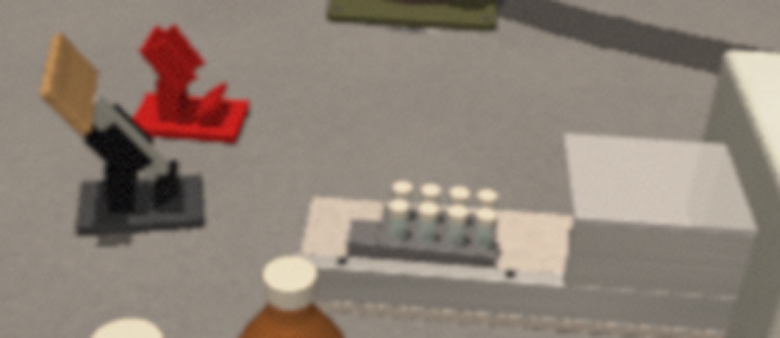

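```bash
cat > h.py <<'E'
import numpy as np
def ray(d,px,z):
    T=d['camera_from_world'];Ri=T[:3,:3].T;c=-Ri@T[:3,3]
    v=Ri@np.linalg.inv(d['mtx'])@np.array([px[0],px[1],1.]);return c+v*(z-c[2])/v[2]
def dep(d,px):
    T=d['camera_from_world'];Ri=T[:3,:3].T
    u,v=int(round(px[0])),int(round(px[1]))
    z=np.median(d['range_z'][v-1:v+2,u-1:u+2])
    return Ri@(np.linalg.inv(d['mtx'])@np.array([px[0],px[1],1.])*z-T[:3,3])
def proj(d,P):
    T=d['camera_from_world'];p=d['mtx']@(T[:3,:3]@P+T[:3,3]);return p[:2]/p[2]
E
python3 - <<'E'
import pickle,numpy as np
from h import *
np.set_printoptions(precision=4,suppress=True)
D=pickle.load(open('d0.pkl','rb'));t=D['top']
z2=lambda p:(330+(p[0]+.5)/6-.5,190+(p[1]+.5)/6-.5)
for p,z in [((413,100),.117),((482,422),.117),((533,80),.158),((606,415),.158),((555,75),.151),((632,408),.151)]: print('h',p,ray(t,z2(p),z),dep(t,z2(p)))
print('mid',dep(t,z2((510,255))),dep(t,z2((450,270))),dep(t,z2((540,240))))
for p in [(104,212),(145,405)]: print('restbase',ray(t,z2(p),.01),dep(t,z2((p[0]+8,p[1]))))
print('blade',dep(t,z2((250,295))),dep(t,z2((330,283))),dep(t,z2((410,268))))
z1=lambda p:(105+(p[0]+.5)/3.8-.5,155+(p[1]+.5)/3.8-.5)
print('fence');
for p,z in [((757,77),.047),((757,106),.047),((335,100),.047),((752,342),.012),((122,332),.012),((333,335),.012),((752,112),.012)]: print(p,ray(t,z1(p),z),dep(t,z1((p[0]-6,p[1]))))
print('rack')
for p in [(452,140),(444,249),(628,257),(630,214),(674,214),(680,153)]: print(p,ray(t,z1(p),.042),dep(t,z1(p)))
print('guard')
for p in [(329,55),(324,294)]: print(p,ray(t,z1(p),.112),dep(t,z1((p[0]-8,p[1]))))
E
```

```text
h (413, 100) [ 0.5557 -0.2394  0.117 ] [ 0.561  -0.268  -0.0007]
h (482, 422) [ 0.4595 -0.2613  0.117 ] [ 0.451  -0.2925  0.0012]
h (533, 80) [ 0.5604 -0.2636  0.158 ] [ 0.5605 -0.2644  0.1554]
h (606, 415) [ 0.4653 -0.2854  0.158 ] [ 0.4544 -0.3347  0.0014]
h (555, 75) [ 0.5623 -0.272   0.151 ] [ 0.5706 -0.3165  0.    ]
h (632, 408) [ 0.4669 -0.295   0.151 ] [ 0.4569 -0.344   0.0001]
mid [ 0.5099 -0.2632  0.138 ] [ 0.5048 -0.2509  0.1181] [ 0.5146 -0.2688  0.1488]
restbase [ 0.52   -0.1609  0.01  ] [ 0.5201 -0.1634  0.0113]
restbase [ 0.4547 -0.1759  0.01  ] [ 0.4548 -0.1786  0.01  ]
blade [ 0.4941 -0.2031  0.0528] [ 0.4993 -0.2221  0.0847] [ 0.505  -0.2405  0.1115]
fence
(757, 77) [ 0.6168 -0.0695  0.047 ] [ 0.6168 -0.0664  0.047 ]
(757, 106) [ 0.6017 -0.0698  0.047 ] [ 0.6032 -0.0672  0.0303]
(335, 100) [0.6003 0.15   0.047 ] [0.6003 0.1533 0.0462]
(752, 342) [ 0.4778 -0.0708  0.012 ] [ 0.4772 -0.068   0.0004]
(122, 332) [0.4755 0.2691 0.012 ] [0.4757 0.2702 0.0184]
(333, 335) [0.4765 0.1549 0.012 ] [0.4759 0.1604 0.0015]
(752, 112) [ 0.6017 -0.0683  0.012 ] [ 0.6016 -0.0651  0.0124]
rack
(452, 140) [0.581  0.0891 0.042 ] [0.5831 0.0934 0.0126]
(444, 249) [0.5239 0.0917 0.042 ] [0.5241 0.0963 0.0114]
(628, 257) [ 0.5219 -0.0044  0.042 ] [ 0.522  -0.0032  0.0131]
(630, 214) [ 0.5443 -0.0049  0.042 ] [ 0.5444 -0.0048  0.0389]
(674, 214) [ 0.5448 -0.0279  0.042 ] [ 0.5451 -0.0277  0.0318]
(680, 153) [ 0.5767 -0.0303  0.042 ] [ 0.5787 -0.0299  0.0116]
guard
(329, 55) [0.616  0.1395 0.112 ] [0.6161 0.1436 0.1108]
(324, 294) [0.5007 0.1385 0.112 ] [0.4983 0.1649 0.0112]
```

```bash
cat >> h.py <<'E'
from scipy.spatial.transform import Rotation as R
YR=.225
def Rz(a): return R.from_euler('z',a).as_matrix()
def toolR(yaw):  # tool x=t, y=d, z=-x of rest-like frame
    B=np.array([[0,0,-1],[.8192,.5736,0],[.5736,-.8192,0]]); return Rz(yaw)@B
GRIP=np.array([.5113,-.267,.134]); DT=toolR(YR)[:,1]
ST=np.array([.561,.0995,0]); SY=.0067
def station(x,y,z): return ST+Rz(SY)@np.array([x,y,z])
def rows(P,M,n,s=None):
    from plant import r
    s=s or r.get_state(); p=np.array(s['tool_pos']);A=R.from_quat(s['eef_rot'])
    M=R.from_matrix(M); w=(A.inv()*M).as_rotvec()
    print('dist mm',np.linalg.norm(P-p)*1e3,'rot',np.linalg.norm(w))
    for i in range(n):
        Ai=A*R.from_rotvec(w*i/n)
        v=Ai.inv().apply(P-p)/n*1e3
        print('[%.1f,%.1f,%.1f,%.3f,%.3f,%.3f],'%(*v,*(w/n)),end='' if n<4 or (i+1)%4 else '\n')
    print()
E
python3 - <<'E'
from h import *
P=GRIP+(.019-.10)*DT+np.array([0,0,.03]); print(P)
rows(P,toolR(YR),24)
E
```

```text
[ 0.52166588 -0.31229049  0.2303552 ]
dist mm 904.7810954682597 rot 0.9118659008726613
[-28.0,0.4,-25.3,0.009,-0.028,-0.024],[-28.7,-0.5,-24.5,0.009,-0.028,-0.024],[-29.3,-1.5,-23.7,0.009,-0.028,-0.024],[-29.9,-2.4,-22.8,0.009,-0.028,-0.024],
[-30.5,-3.3,-22.0,0.009,-0.028,-0.024],[-31.0,-4.3,-21.1,0.009,-0.028,-0.024],[-31.4,-5.2,-20.2,0.009,-0.028,-0.024],[-31.8,-6.2,-19.2,0.009,-0.028,-0.024],
[-32.2,-7.1,-18.3,0.009,-0.028,-0.024],[-32.5,-8.1,-17.3,0.009,-0.028,-0.024],[-32.8,-9.0,-16.4,0.009,-0.028,-0.024],[-33.0,-9.9,-15.4,0.009,-0.028,-0.024],
[-33.1,-10.9,-14.4,0.009,-0.028,-0.024],[-33.2,-11.8,-13.3,0.009,-0.028,-0.024],[-33.3,-12.7,-12.3,0.009,-0.028,-0.024],[-33.3,-13.7,-11.3,0.009,-0.028,-0.024],
[-33.2,-14.6,-10.2,0.009,-0.028,-0.024],[-33.1,-15.5,-9.2,0.009,-0.028,-0.024],[-33.0,-16.3,-8.1,0.009,-0.028,-0.024],[-32.8,-17.2,-7.1,0.009,-0.028,-0.024],
[-32.5,-18.1,-6.0,0.009,-0.028,-0.024],[-32.2,-18.9,-4.9,0.009,-0.028,-0.024],[-31.9,-19.7,-3.9,0.009,-0.028,-0.024],[-31.5,-20.5,-2.8,0.009,-0.028,-0.024],
```

```bash
python3 -m inch '[[-28,-4,-25,0.009,-0.028,-0.024],[-29,-4,-24,0.009,-0.028,-0.024],[-29,-4,-24,0.009,-0.028,-0.024],[-30,-2,-23,0.009,-0.028,-0.024],[-30,-3,-22,0.009,-0.028,-0.024],[-31,-4,-21,0.009,-0.028,-0.024],[-31,-5,-20,0.009,-0.028,-0.024],[-32,-6,-19,0.009,-0.028,-0.024],[-32,-7,-18,0.009,-0.028,-0.024],[-32,-8,-17,0.009,-0.028,-0.024],[-33,-9,-16,0.009,-0.028,-0.024],[-33,-10,-15,0.009,-0.028,-0.024]]' 50
python3 - <<'E'
from h import *
rows(GRIP+(.019-.10)*DT+np.array([0,0,.03]),toolR(YR),12)
E
```

```text
clock: 1.15
tool_pos: [0.3985, 0.127, 0.2444]
eef_rot: [-0.439, -0.529, 0.397, 0.609]
contact_force: [0.7, -0.1, -0.5]
opening: 0.565
dist mm 456.43837538963885 rot 0.4565484987846126
[-33.7,-10.1,-14.4,0.008,-0.028,-0.025],[-33.8,-11.0,-13.4,0.008,-0.028,-0.025],[-33.9,-12.0,-12.4,0.008,-0.028,-0.025],[-33.9,-12.9,-11.4,0.008,-0.028,-0.025],
[-33.9,-13.8,-10.3,0.008,-0.028,-0.025],[-33.8,-14.8,-9.3,0.008,-0.028,-0.025],[-33.7,-15.7,-8.2,0.008,-0.028,-0.025],[-33.5,-16.6,-7.1,0.008,-0.028,-0.025],
[-33.2,-17.5,-6.1,0.008,-0.028,-0.025],[-33.0,-18.3,-5.0,0.008,-0.028,-0.025],[-32.6,-19.2,-4.0,0.008,-0.028,-0.025],[-32.2,-20.0,-2.9,0.008,-0.028,-0.025],
```

```bash
python3 -m inch '[[-33,-10,-14,0.008,-0.028,-0.025],[-34,-11,-13,0.008,-0.028,-0.025],[-34,-12,-12,0.008,-0.028,-0.025],[-34,-13,-11,0.008,-0.028,-0.025],[-34,-14,-10,0.008,-0.028,-0.025],[-34,-15,-9,0.008,-0.028,-0.025],[-33,-16,-8,0.008,-0.028,-0.025],[-33,-16,-7,0.008,-0.028,-0.025],[-33,-17,-6,0.008,-0.028,-0.025],[-33,-18,-5,0.008,-0.028,-0.025],[-32,-19,-4,0.008,-0.028,-0.025],[0,0,0,0,0,0]]'
python3 - <<'E'
from h import *
rows(GRIP+(.019-.09)*DT,toolR(YR),2)
from plant import r
import cv2
for n in ["scene","wrist"]: cv2.imwrite(f'pics/{n}1.png',r.snapshot(n)['img'][:,:,::-1])
E
```

```text
clock: 2.15
tool_pos: [0.5096, -0.2819, 0.2282]
eef_rot: [0.276, 0.649, -0.392, -0.591]
contact_force: [-0.0, -0.7, -0.6]
opening: 0.567
dist mm 45.05565187000785 rot 0.05069984246875017
[-20.9,7.8,-3.1,0.009,-0.019,-0.015],[-21.1,7.5,-2.8,0.009,-0.019,-0.015],
```

View pics/scene1.png

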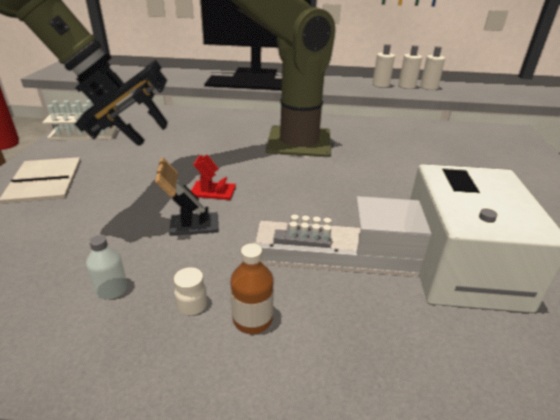

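View pics/wrist1.png

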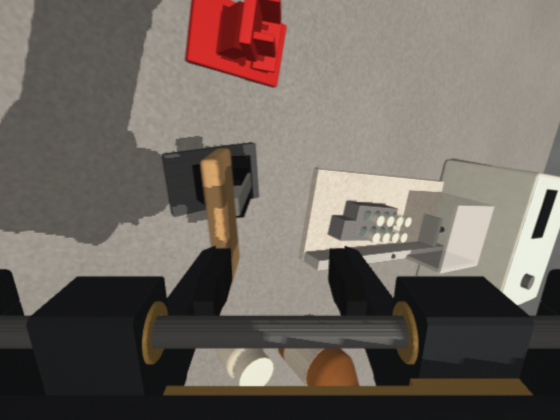

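```bash
python3 -m inch '[[-14,5,-2,0.009,-0.019,-0.015],[-14,5,-2,0.009,-0.019,-0.015],[-14,5,-2,0,0,0],[0,0,0,0,0,0],[0,0,0,0,0,0]]'
python3 - <<'E'
from h import *
rows(GRIP+(.019)*DT,toolR(YR),4)
from plant import r
import cv2
for n in ["wrist"]: cv2.imwrite(f'pics/{n}2.png',r.snapshot(n)['img'][:,:,::-1])
E
```

```text
clock: 2.67
tool_pos: [0.5194, -0.295, 0.1957]
eef_rot: [0.247, 0.663, -0.397, -0.585]
contact_force: [1.4, -0.2, 0.3]
opening: 0.571
dist mm 87.049209786965 rot 0.016614055321906726
[-3.0,21.5,0.3,-0.002,0.003,0.002],[-3.0,21.6,0.3,-0.002,0.003,0.002],[-3.0,21.6,0.4,-0.002,0.003,0.002],[-2.9,21.6,0.4,-0.002,0.003,0.002],
```

View pics/wrist2.png

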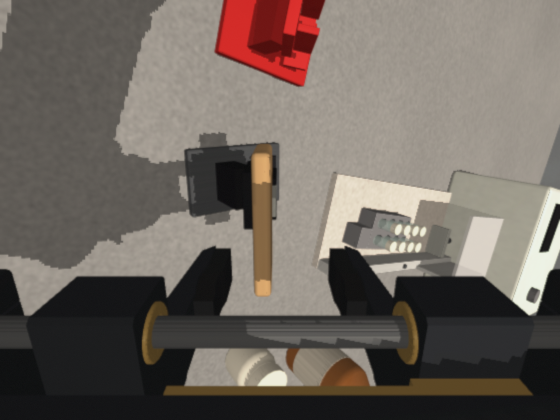

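```bash
python3 -m inch '[[-6,5,0,-0.002,0.003,0.002],[-6,15,1,-0.002,0.003,0.002],[0,20,0,-0.002,0.003,0.002],[0,20,0,0,0,0],[0,20,0,0,0,0],[0,7,0,0,0,0],[0,0,0,0,0,0],[0,0,0,0,0,0]]'
python3 - <<'E'
from h import *
rows(GRIP+(.019)*DT,toolR(YR),1)
from plant import r
import cv2
for n in ["wrist","scene"]: cv2.imwrite(f'pics/{n}3.png',r.snapshot(n)['img'][:,:,::-1])
E
```

```text
clock: 3.38
tool_pos: [0.5103, -0.2575, 0.1186]
eef_rot: [0.254, 0.661, -0.396, -0.585]
contact_force: [-0.8, -0.3, 0.2]
opening: 0.567
dist mm 1.8006041209221884 rot 0.004836708516840287
[1.1,0.9,1.1,0.000,0.005,-0.002],
```

View pics/wrist3.png

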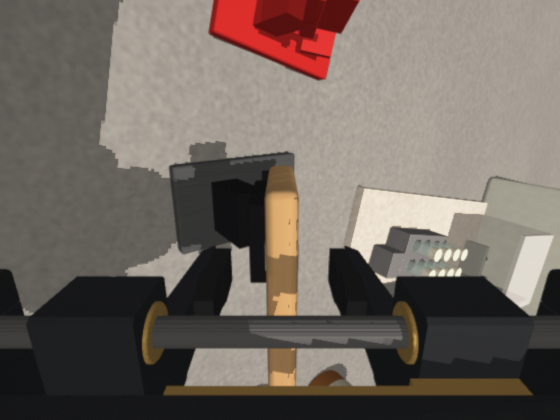

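View pics/scene3.png

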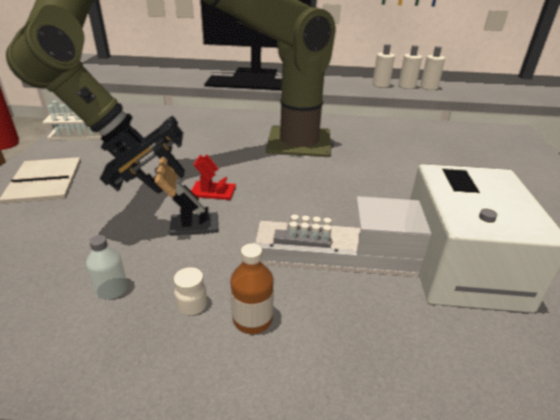

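```bash
python3 -m inch '[[1,1,1,0,0.005,-0.002],[0,0,0,0,0,0],[0,0,0,0,0,0],[0,0,0,0,0,0],[0,0,0,0,0,0],[0,0,0,0,0,0],[0,0,0,0,0,0]]' 0 60
python3 - <<'E'
from plant import r
s=r.get_state();print(s['tool_pos'],s['eef_rot'],s['contact_force'],s['opening']*88.1)
E
```

```text
clock: 4.07
tool_pos: [0.5086, -0.2561, 0.1177]
eef_rot: [0.254, 0.66, -0.395, -0.587]
contact_force: [-0.8, 1.0, 0.4]
opening: 0.13
[ 0.50858871 -0.25607128  0.11768651] [ 0.25367051  0.65966965 -0.39466523 -0.58713421] [-0.84189744  1.0451887   0.37660435] 11.469657770002335
```

```bash
python3 -m inch '[[0,-8,0,0,0,0],[0,-15,0,0,0,0],[0,-20,0,0,0,0],[0,-20,0,0,0,0],[0,-20,0,0,0,0],[0,-10,0,0,0,0],[0,0,0,0,0,0]]'
cat >> h.py <<'E'
S0P=np.array([.50859,-.25607,.11769]);S0Q=np.array([.25367,.65967,-.39467,-.58713])
def tip2tcp(T,M): return T-.096*M[:,1]
def tipst():
    from plant import r
    s=r.get_state();M=R.from_quat(s['eef_rot']).as_matrix();t=np.array(s['tool_pos'])+.096*M[:,1]
    q=Rz(SY).T@(t-ST); return q*1e3,R.from_matrix(toolR(SY).T@M).as_rotvec(),s['contact_force'],s['clock']
E
python3 - <<'E'
from h import *
M=toolR(SY); print(tipst())
rows(tip2tcp(station(-.064,-.069,.045),M),M,11)
from plant import r
import cv2
for n in ["wrist","scene"]: cv2.imwrite(f'pics/{n}4.png',r.snapshot(n)['img'][:,:,::-1])
E
```

```text
clock: 4.65
tool_pos: [0.5219, -0.3103, 0.1957]
eef_rot: [0.256, 0.66, -0.394, -0.586]
contact_force: [0.5, 0.5, -1.2]
opening: 0.129
(array([ -53.39204317, -355.95930787,  116.8900786 ]), array([ 0.12133576, -0.17723695,  0.00263935]), array([ 0.50378205,  0.45278067, -1.21650281]), 4.65)
dist mm 295.28493097020186 rot 0.21480751823697003
[17.4,20.1,-3.6,-0.011,0.016,-0.000],[17.5,20.2,-3.0,-0.011,0.016,-0.000],[17.5,20.2,-2.5,-0.011,0.016,-0.000],[17.5,20.2,-2.0,-0.011,0.016,-0.000],
[17.6,20.2,-1.5,-0.011,0.016,-0.000],[17.6,20.3,-1.0,-0.011,0.016,-0.000],[17.6,20.3,-0.5,-0.011,0.016,-0.000],[17.6,20.3,-0.0,-0.011,0.016,-0.000],
[17.6,20.3,0.5,-0.011,0.016,-0.000],[17.6,20.3,1.0,-0.011,0.016,-0.000],[17.5,20.3,1.5,-0.011,0.016,-0.000],
```

View pics/scene4.png

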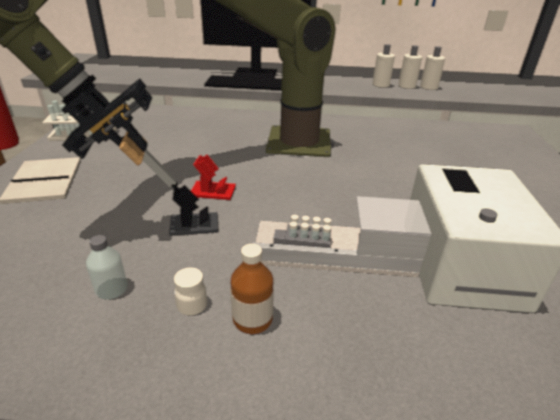

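```bash
python3 -m inch '[[17,0,0,0,0,0],[25,10,-3,0,0,0],[20,20,-3,-0.012,0.018,0],[17,22,-3,-0.012,0.018,0],[16,22,-2,-0.012,0.018,0],[16,22,-1,-0.012,0.018,0],[16,22,-1,-0.012,0.018,0],[16,22,0,-0.012,0.018,0],[15,22,0,-0.012,0.018,0],[14,20,0,-0.012,0.018,0],[0,0,0,-0.012,0.018,0],[0,0,0,0,0,0]]'
python3 - <<'E'
from h import *
M=toolR(SY); print(tipst())
rows(tip2tcp(station(-.064,-.069,.045),M),M,2)
from plant import r
import cv2
for n in ["wrist","scene","top"]: cv2.imwrite(f'pics/{n}5.png',r.snapshot(n)['img'][:,:,::-1])
E
```

```text
clock: 5.75
tool_pos: [0.4911, -0.0622, 0.1429]
eef_rot: [0.314, 0.63, -0.338, -0.625]
contact_force: [-0.9, -0.2, -1.9]
opening: 0.129
(array([ -73.21473996, -106.10310425,   64.31225752]), array([ 0.02273901, -0.01691271, -0.00137059]), array([-0.87705634, -0.24094946, -1.85261408]), 5.75)
dist mm 42.44051155439575 rot 0.02837218718395607
[9.6,18.5,-4.1,-0.011,0.008,0.001],[9.7,18.5,-3.8,-0.011,0.008,0.001],
```

View pics/top5.png

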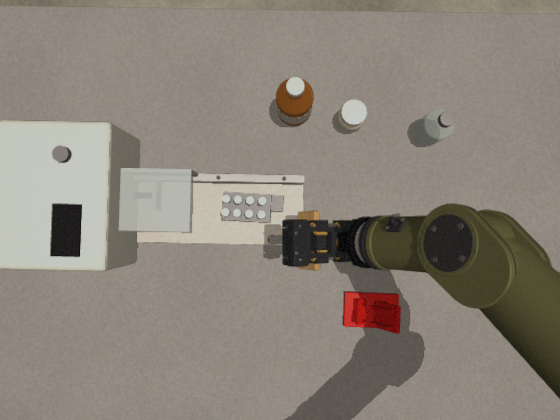

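View pics/wrist5.png

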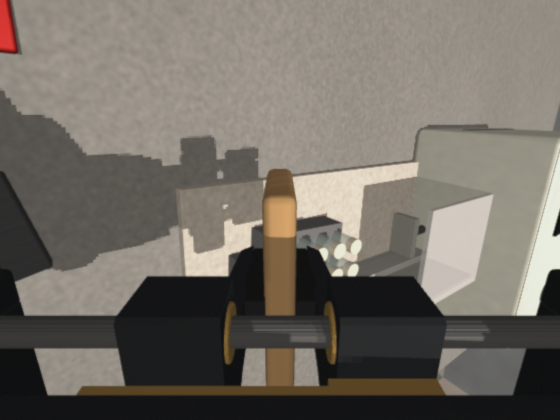

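```bash
python3 -m inch '[[10,18,-4,-0.011,0.008,0.001],[10,18,-4,-0.011,0.008,0.001],[0,0,0,0,0,0],[0,0,0,0,0,0]]'
python3 - <<'E'
from h import *
M=toolR(SY); q=tipst();print(q)
rows(tip2tcp(station(-.062,-.069,.028),M),M,1)
from plant import r
import cv2
d=r.snapshot("top");print(proj(d,station(*(q[0]/1e3))))
cv2.imwrite('pics/top6.png',cv2.resize(d['img'][150:260,180:330,::-1],None,fx=5,fy=5,interpolation=2))
d=r.snapshot("scene");print(proj(d,station(*(q[0]/1e3))))
cv2.imwrite('pics/scene6.png',cv2.resize(d['img'][150:280,230:390,::-1],None,fx=4.5,fy=4.5,interpolation=2))
E
```

```text
clock: 6.23
tool_pos: [0.5004, -0.0268, 0.1253]
eef_rot: [0.326, 0.629, -0.328, -0.625]
contact_force: [-0.2, -0.8, -2.5]
opening: 0.129
(array([-61.12218809, -70.9142008 ,  46.60687432]), array([-0.00333502, -0.00051886,  0.00171479]), array([-0.19737194, -0.84440671, -2.5486956 ]), 6.2333)
dist mm 18.788992533474843 rot 0.003785772118160298
[-9.2,16.3,0.6,0.003,0.001,-0.002],
[253.01043497 232.82409424]
[301.99218124 215.92746537]
```

View pics/top6.png

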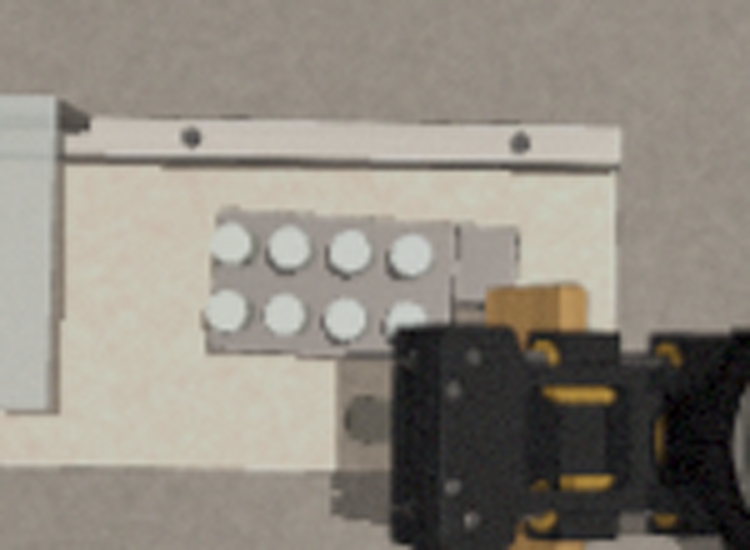

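View pics/scene6.png

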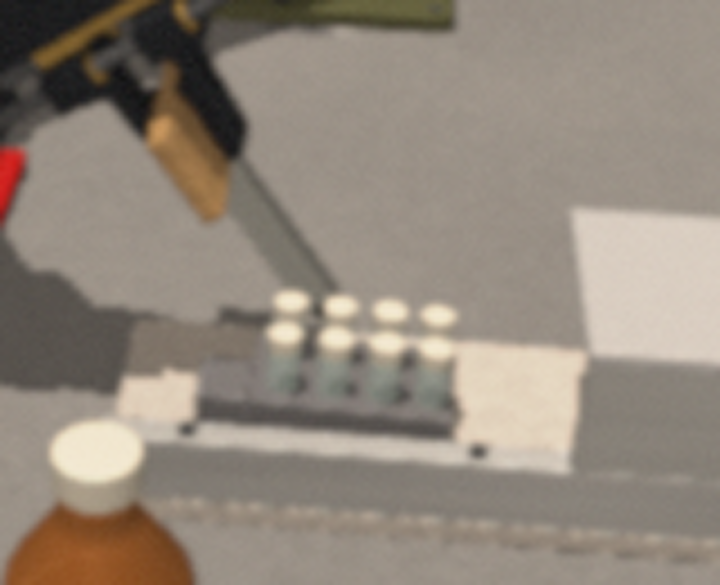

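```bash
python3 -m inch '[[-5,8,0,0,0,0],[-5,8,0,0,0,0],[0,0,-5,0,0,0],[0,0,-5,0,0,0],[0,0,-5,0,0,0],[0,0,-5,0,0,0],[0,0,-4,0,0,0],[0,0,0,0,0,0],[0,0,0,0,0,0]]'
cat > look.py <<'E'
import sys,cv2
from h import *
from plant import r
print(tipst())
d=r.snapshot("top")
cv2.imwrite(f'pics/t{sys.argv[1]}.png',cv2.resize(d['img'][150:260,110:330,::-1],None,fx=3.6,fy=3.6,interpolation=2))
if len(sys.argv)>2:
    d=r.snapshot("scene")
    cv2.imwrite(f'pics/s{sys.argv[1]}.png',cv2.resize(d['img'][150:280,230:390,::-1],None,fx=4.5,fy=4.5,interpolation=2))
E
python3 look.py 7
```

```text
clock: 7.08
tool_pos: [0.5249, -0.0255, 0.1069]
eef_rot: [0.326, 0.629, -0.328, -0.625]
contact_force: [-0.3, 0.9, -1.5]
opening: 0.132
(array([-36.43013476, -69.78986327,  28.16132884]), array([-0.00478915, -0.00036239,  0.00177031]), array([-0.31217707,  0.91217782, -1.4537242 ]), 7.0833)
```

View pics/t7.png

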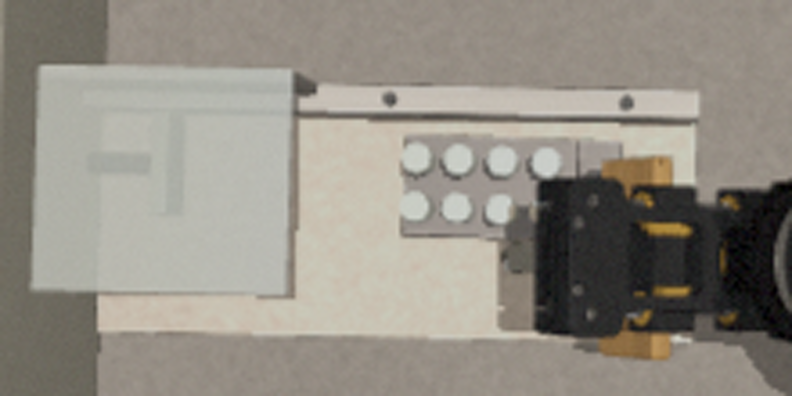

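```bash
python3 -m inch '[[0,0,-3,0,0,0],[0,0,-3,0,0,0],[0,0,-2,0,0,0],[0,0,-2,0,0,0],[0,0,-1,0,0,0],[0,0,0,0,0,0]]'
python3 look.py 8 1
```

```text
clock: 7.63
tool_pos: [0.5357, -0.0255, 0.1067]
eef_rot: [0.326, 0.629, -0.328, -0.625]
contact_force: [-0.6, 0.2, -1.3]
opening: 0.133
(array([-25.7026024 , -69.91764382,  27.9587483 ]), array([-4.35139651e-03,  3.05359693e-06,  1.73158399e-03]), array([-0.6239631 ,  0.20337467, -1.34523402]), 7.6333)
```

View pics/t8.png

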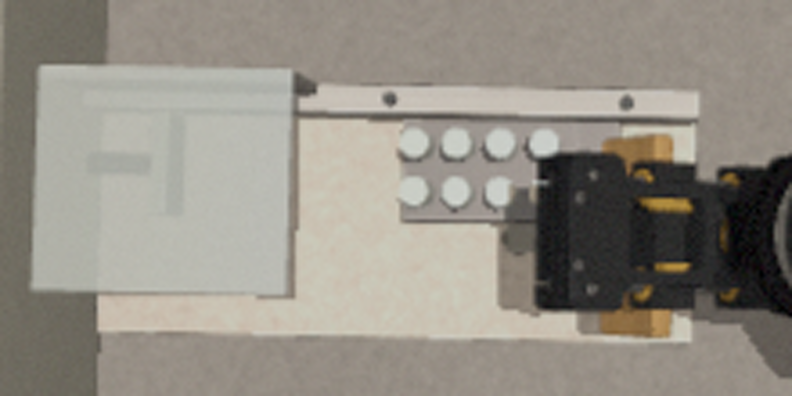

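View pics/s8.png

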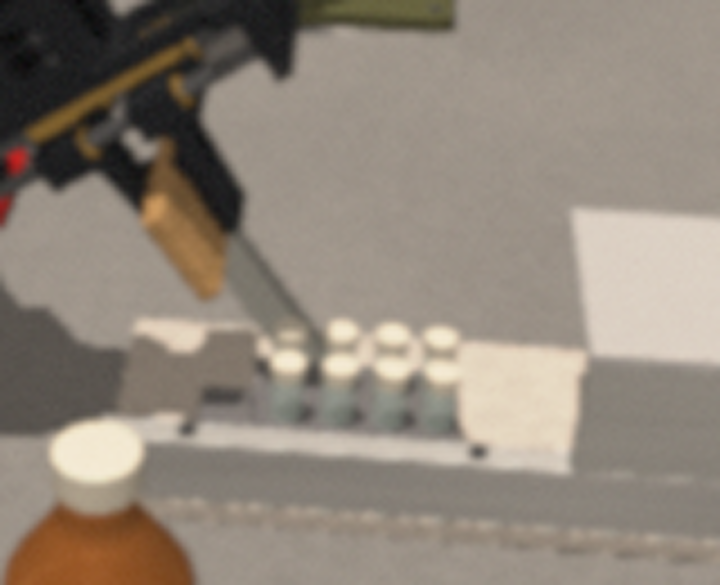

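```bash
python3 -m inch '[[0,0,-1,0,0,0],[0,0,-0.5,0,0,0],[0,0,0,0,0,0],[0,0,0,0,0,0]]'; python3 -m inch '[[0,0,-1,0,0,0],[0,0,0,0,0,0],[0,0,0,0,0,0]]';python3 look.py 9
```

```text
clock: 8.07
tool_pos: [0.5368, -0.0255, 0.1067]
eef_rot: [0.326, 0.629, -0.328, -0.625]
contact_force: [-1.5, 0.4, -1.5]
opening: 0.131
clock: 8.32
tool_pos: [0.5377, -0.0254, 0.1067]
eef_rot: [0.326, 0.629, -0.328, -0.625]
contact_force: [-1.0, -0.6, -0.3]
opening: 0.136
(array([-23.7699214 , -69.82409649,  27.9714241 ]), array([-3.60225316e-03,  6.23301819e-05,  1.57091901e-03]), array([-1.03064725, -0.55290925, -0.34701187]), 8.3167)
```

View pics/t9.png

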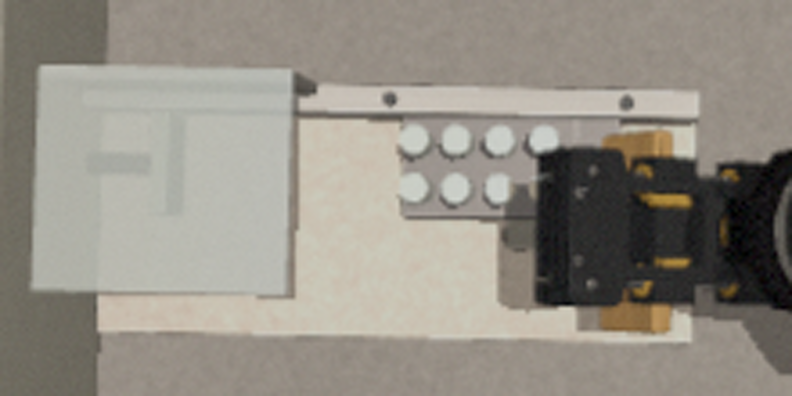

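```bash
python3 -m inch '[[0,0,-1,0,0,0],[0,0,0,0,0,0],[0,0,0,0,0,0]]'; python3 -m inch '[[0,0,-1,0,0,0],[0,0,0,0,0,0],[0,0,0,0,0,0]]'
```

```text
clock: 8.62
tool_pos: [0.5385, -0.0253, 0.1067]
eef_rot: [0.326, 0.629, -0.328, -0.625]
contact_force: [-1.8, -0.1, -2.2]
opening: 0.13
clock: 8.87
tool_pos: [0.5389, -0.0252, 0.1067]
eef_rot: [0.325, 0.628, -0.328, -0.626]
contact_force: [-4.0, 0.7, -0.8]
opening: 0.13
```

```bash
python3 -m inch '[[0,0,-1,0,0,0],[0,0,0,0,0,0],[0,0,0,0,0,0],[0,0,0,0,0,0]]'; python3 look.py 10
```

```text
clock: 9.2
tool_pos: [0.5393, -0.0252, 0.1066]
eef_rot: [0.325, 0.628, -0.329, -0.626]
contact_force: [-6.1, 0.4, 0.4]
opening: 0.135
(array([-22.49795783, -69.64720302,  27.86975512]), array([-0.00051308,  0.00017821,  0.00143479]), array([-6.13688962,  0.43536785,  0.35433611]), 9.2)
```

View pics/t10.png

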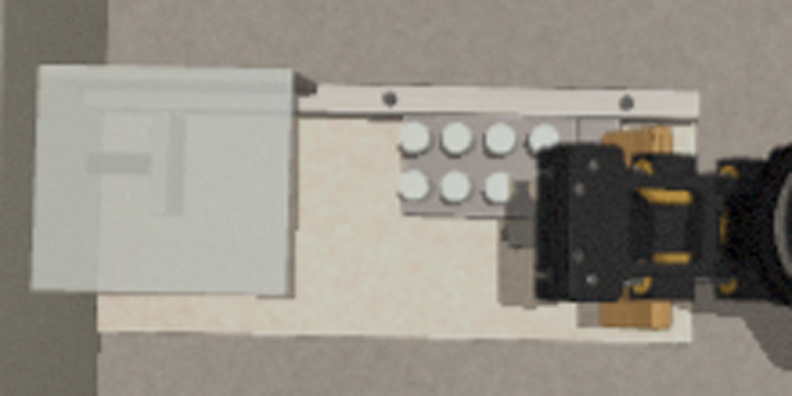

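```bash
python3 -m inch '[[0,0,8,0,0,0],[0,0,8,0,0,0],[-13,-9,0,0,0,0],[-13,-9,0,0,0,0],[-13,-9,0,0,0,0],[-9,-6,0,0,0,0],[0,0,-10,0,0,0],[0,0,-10,0,0,0],[0,0,-10,0,0,0],[0,0,0,0,0,0],[0,0,0,0,0,0]]'; python3 look.py 11 1
```

```text
clock: 10.17
tool_pos: [0.5555, -0.0837, 0.1065]
eef_rot: [0.327, 0.629, -0.328, -0.625]
contact_force: [-0.4, 1.0, -1.3]
opening: 0.13
(array([  -6.1742486 , -128.28502152,   27.71068084]), array([-0.00529978, -0.00027409,  0.00194939]), array([-0.41877317,  1.01210424, -1.30697511]), 10.1667)
```

View pics/t11.png

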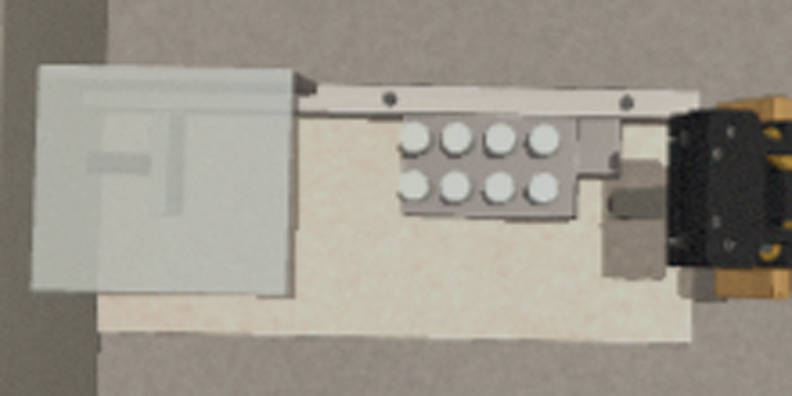

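View pics/s11.png

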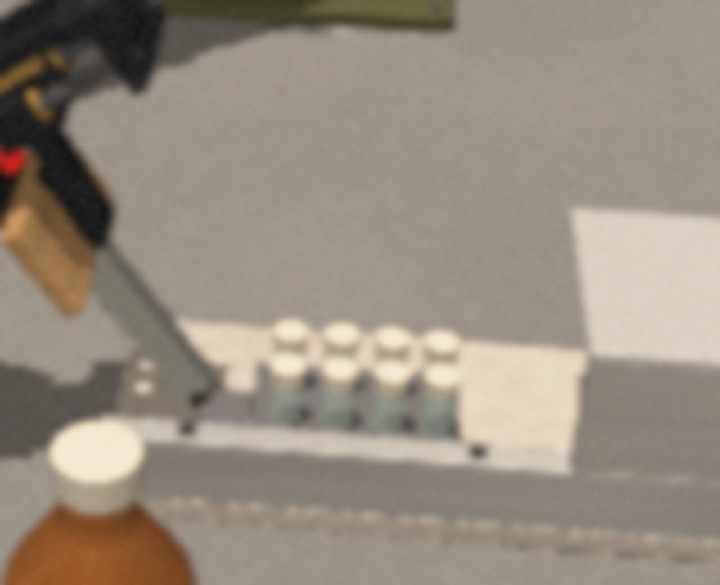

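Run:
```python
from h import *
import pickle
d=pickle.load(open('d0.pkl','rb'))['top']
f=lambda p:((p[0]-110)*3.6,(p[1]-150)*3.6)
for P in [(-.0062,-.1283,.0277),(-.0062,-.1283+.0-.0344*1,.0277+.049)]: print(f(proj(d,station(*P))))
import cv2
t=cv2.imread('pics/t11.png');cv2.imwrite('pics/t11z.png',cv2.resize(t[80:290,560:792],None,fx=2.8,fy=2.8))
```

```text
(np.float64(621.7127462857088), np.float64(200.8158623047101))
(np.float64(685.5367821815863), np.float64(198.01968851569885))
```

View pics/t11z.png

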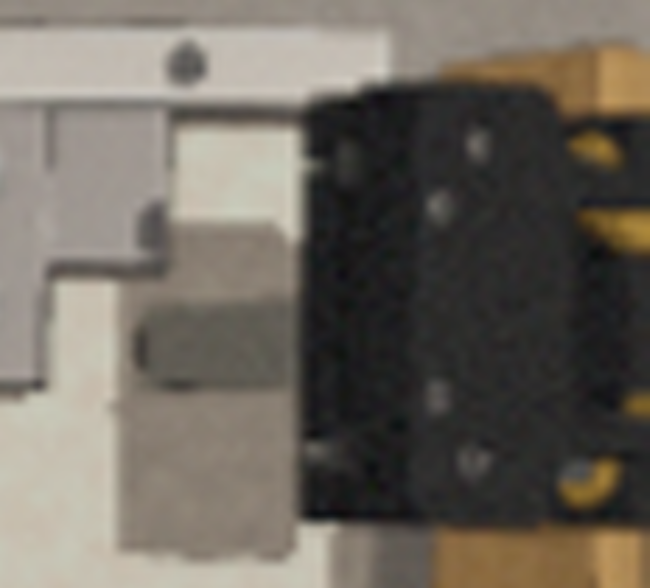

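```bash
python3 -m inch '[[5,3.5,0,0,0,0],[5,3.5,0,0,0,0],[0,0,-3,0,0,0],[0,0,-3,0,0,0],[0,0,0,0,0,0],[0,0,0,0,0,0]]'; python3 -m inch '[[0,0,-1.5,0,0,0],[0,0,0,0,0,0],[0,0,0,0,0,0]]'; python3 look.py 12 1
```

```text
clock: 10.77
tool_pos: [0.5615, -0.0716, 0.1063]
eef_rot: [0.326, 0.629, -0.328, -0.625]
contact_force: [0.3, -0.4, -1.3]
opening: 0.132
clock: 11.02
tool_pos: [0.5623, -0.0717, 0.1062]
eef_rot: [0.326, 0.628, -0.328, -0.625]
contact_force: [-1.1, -0.3, -1.2]
opening: 0.13
(array([   0.54083179, -116.29383102,   27.46308702]), array([-0.00358263,  0.00045857,  0.00194095]), array([-1.14422266, -0.3086145 , -1.1797434 ]), 11.0167)
```

View pics/t12.png

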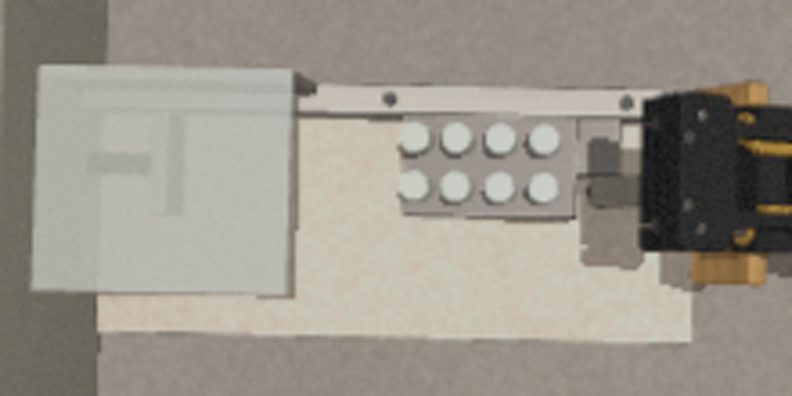

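View pics/s12.png

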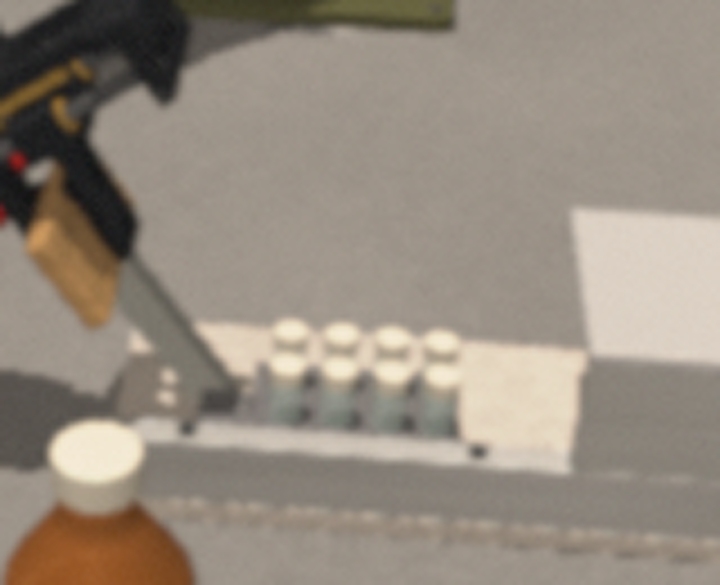

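Tip sits inside the notch. Now press lightly toward the fence.

```bash
python3 -m inch '[[0,0,-1,0,0,0],[0,0,0,0,0,0],[0,0,0,0,0,0]]'; python3 -m inch '[[0,0,-1,0,0,0],[0,0,0,0,0,0],[0,0,0,0,0,0]]';python3 -c "
from h import *
print(tipst())"
```

```text
clock: 11.37
tool_pos: [0.5628, -0.0716, 0.1061]
eef_rot: [0.326, 0.628, -0.328, -0.626]
contact_force: [-3.1, -2.4, -0.8]
opening: 0.131
clock: 11.62
tool_pos: [0.5632, -0.0715, 0.106]
eef_rot: [0.325, 0.628, -0.329, -0.626]
contact_force: [-4.8, -2.3, -0.2]
opening: 0.13
(array([   1.17937542, -116.05391936,   27.31078303]), array([-0.001068  ,  0.00036042,  0.00180893]), array([-4.79134322, -2.30165239, -0.17190015]), 11.6167)
```

```bash
python3 -m inch '[[2.5,1.7,0,0,0,0],[3.3,2.3,0,0,0,0],[3.3,2.3,0,0,0,0],[3.3,2.3,0,0,0,0],[3.3,2.3,0,0,0,0],[3.3,2.3,0,0,0,0],[0,0,0,0,0,0]]';python3 look.py 13 1
```

```text
clock: 12.2
tool_pos: [0.5632, -0.0481, 0.1058]
eef_rot: [0.325, 0.628, -0.329, -0.625]
contact_force: [-3.7, -1.0, -3.0]
opening: 0.13
(array([  1.28359659, -92.68971713,  27.04389467]), array([-0.00108606, -0.00036691,  0.0024089 ]), array([-3.7088769 , -0.98070722, -2.99165551]), 12.2)
```

View pics/t13.png

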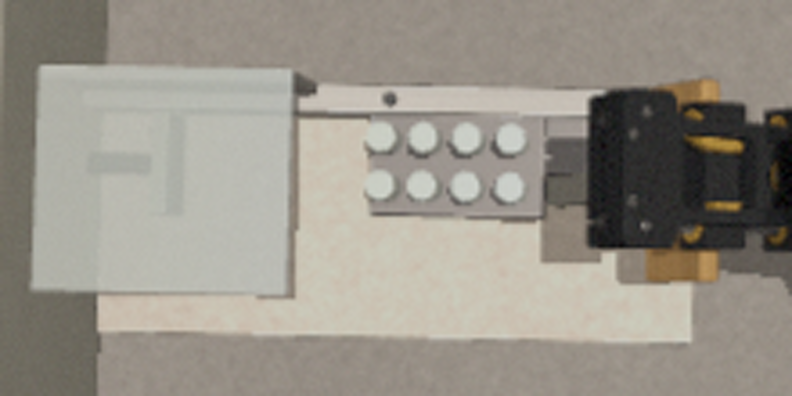

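```bash
python3 -m inch '[[4,2.8,-0.2,0,0,0],[4,2.8,0,0,0,0],[4,2.8,0,0,0,0],[4,2.8,0,0,0,0],[4,2.8,0,0,0,0],[0,0,0,0,0,0]]';python3 look.py 14 1
```

```text
clock: 12.8
tool_pos: [0.5632, -0.0234, 0.1059]
eef_rot: [0.325, 0.628, -0.329, -0.626]
contact_force: [-4.3, -0.1, -4.1]
opening: 0.133
(array([  1.52278355, -68.04893754,  27.19351751]), array([-0.00102997, -0.00024952,  0.00194216]), array([-4.27982606, -0.07947344, -4.12333477]), 12.8)
```

View pics/t14.png

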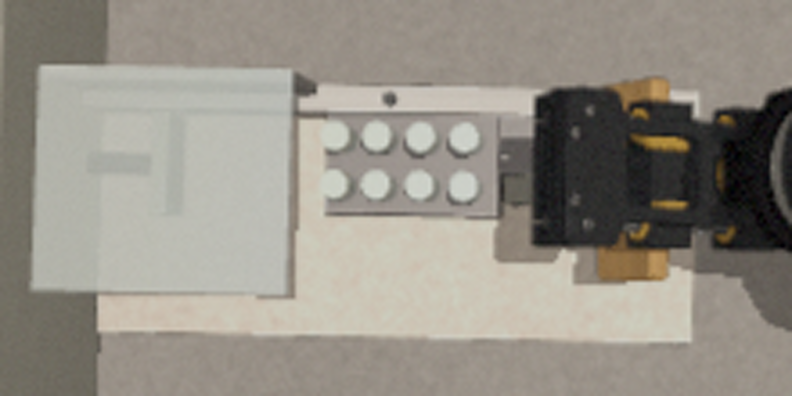

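View pics/s14.png

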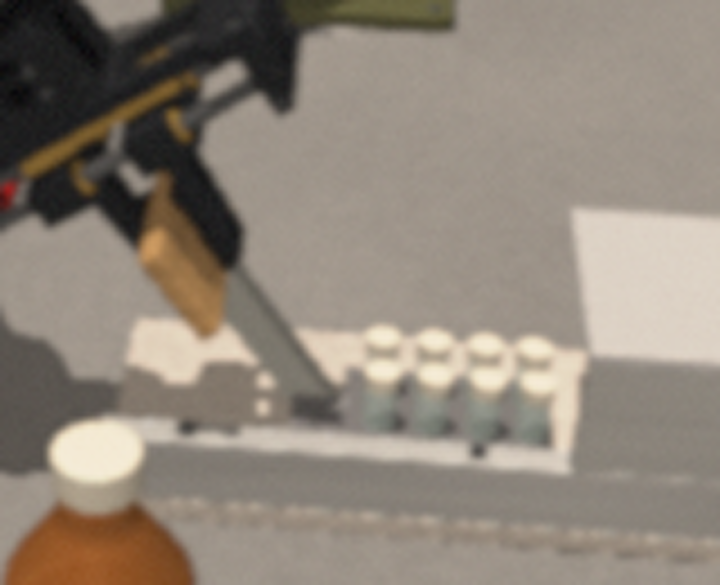

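```bash
python3 -m inch '[[4,2.8,-0.3,0,0,0],[4,2.8,0,0,0,0],[4,2.8,0,0,0,0],[4,2.8,0,0,0,0],[4,2.8,0,0,0,0],[4,2.8,0,0,0,0],[4,2.8,0,0,0,0],[0,0,0,0,0,0]]';python3 look.py 15 1
```

```text
clock: 13.57
tool_pos: [0.5633, 0.0107, 0.1059]
eef_rot: [0.325, 0.628, -0.329, -0.626]
contact_force: [-5.2, -0.0, -3.9]
opening: 0.133
(array([  1.75157317, -33.86411545,  27.19866071]), array([-0.00079144, -0.00016735,  0.00187363]), array([-5.21317078e+00, -3.06790857e-03, -3.93999078e+00]), 13.5667)
```

View pics/t15.png

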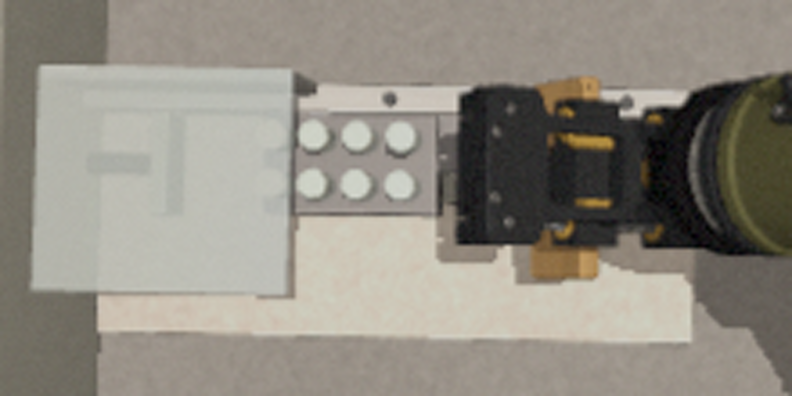

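```bash
python3 -m inch '[[4,2.8,0,0,0,0],[4,2.8,0,0,0,0],[4,2.8,0,0,0,0],[4,2.8,0,0,0,0],[4,2.8,0,0,0,0],[4,2.8,0,0,0,0],[4,2.8,0,0,0,0],[4,2.8,0,0,0,0],[0,0,0,0,0,0]]';python3 look.py 16 1
```

```text
clock: 14.42
tool_pos: [0.5632, 0.05, 0.106]
eef_rot: [0.325, 0.628, -0.329, -0.626]
contact_force: [-5.2, -0.8, -4.6]
opening: 0.127
(array([ 1.93643382,  5.43040791, 27.2552153 ]), array([-0.00091519, -0.00015168,  0.0015553 ]), array([-5.24113113, -0.81186354, -4.60425148]), 14.4167)
```

View pics/t16.png

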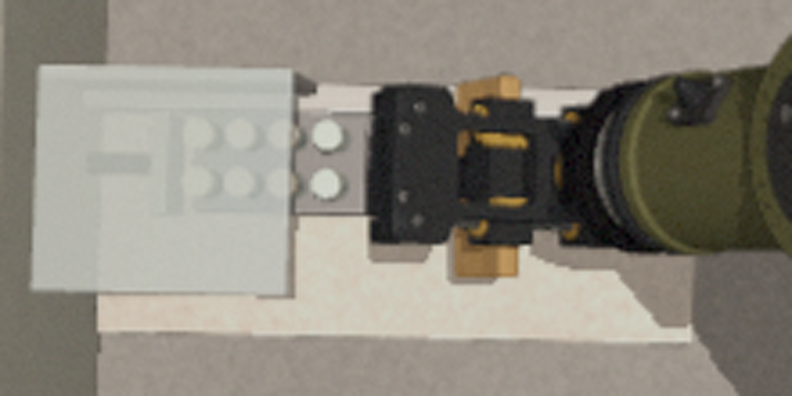

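```bash
python3 -m inch '[[2.5,1.7,-0.3,0,0,0],[2.5,1.7,0,0,0,0],[2.5,1.7,0,0,0,0],[2.5,1.7,0,0,0,0],[0,0,0,0,0,0]]';python3 -m inch '[[2.5,1.7,0,0,0,0],[2.5,1.7,0,0,0,0],[0,0,0,0,0,0]]'; python3 look.py 17 1
```

```text
clock: 14.93
tool_pos: [0.5632, 0.0615, 0.1059]
eef_rot: [0.325, 0.628, -0.329, -0.626]
contact_force: [-5.5, -1.5, -4.0]
opening: 0.134
clock: 15.18
tool_pos: [0.5633, 0.0663, 0.1057]
eef_rot: [0.326, 0.627, -0.329, -0.626]
contact_force: [-6.0, -4.0, -2.2]
opening: 0.13
(array([ 2.14923238, 21.51715622, 26.88563888]), array([-0.00098746,  0.00124595,  0.00373598]), array([-5.97359706, -4.04824777, -2.2211848 ]), 15.1833)
```

View pics/t17.png

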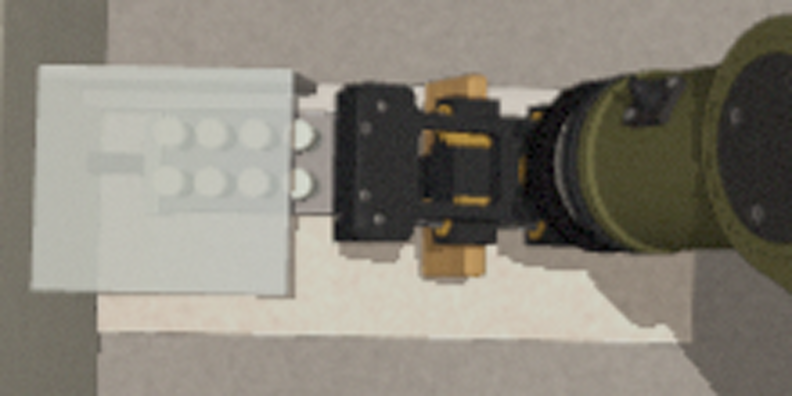

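View pics/s17.png

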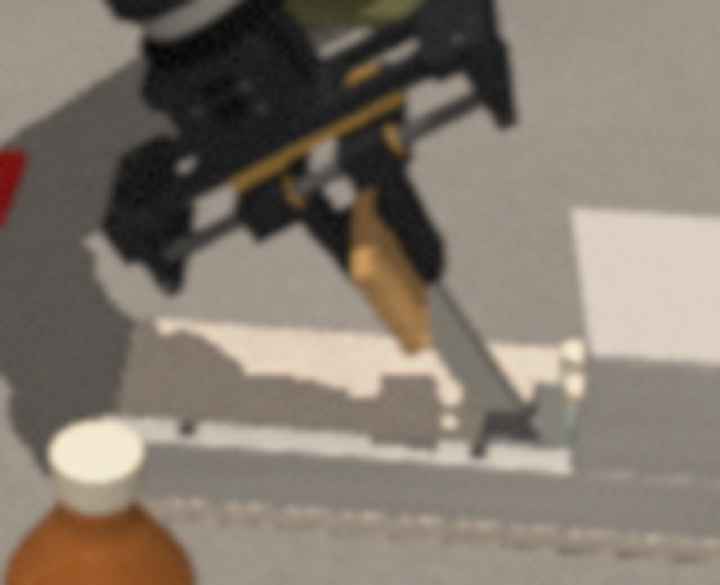

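```bash
for i in 1; do python3 -m inch '[[2,1.4,-0.2,0,0,0],[2,1.4,0,0,0,0],[0,0,0,0,0,0]]'; python3 -m inch '[[2,1.4,0,0,0,0],[2,1.4,0,0,0,0],[0,0,0,0,0,0]]';  done; python3 look.py 18 1
```

```text
clock: 15.53
tool_pos: [0.5633, 0.0709, 0.1056]
eef_rot: [0.326, 0.627, -0.329, -0.626]
contact_force: [-5.3, -4.5, -2.1]
opening: 0.131
clock: 15.78
tool_pos: [0.5633, 0.0758, 0.1056]
eef_rot: [0.326, 0.627, -0.329, -0.626]
contact_force: [-6.2, -5.0, -2.7]
opening: 0.133
(array([ 2.2305055 , 31.02309707, 26.70010876]), array([-0.0008195 ,  0.00152318,  0.0039801 ]), array([-6.23053219, -5.0316819 , -2.67315455]), 15.7833)
```

View pics/t18.png

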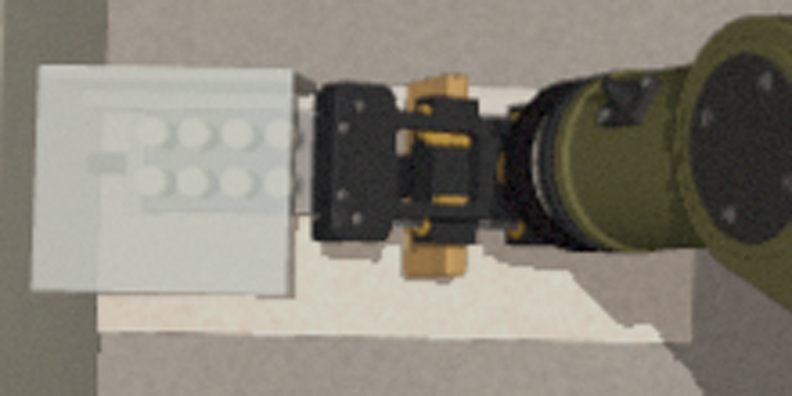

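```bash
python3 -m inch '[[1.6,1.1,0,0,0,0],[0,0,0,0,0,0],[0,0,0,0,0,0]]'; python3 -m inch '[[1.6,1.1,0,0,0,0],[0,0,0,0,0,0],[0,0,0,0,0,0]]'; python3 -m inch '[[1.6,1.1,0,0,0,0],[0,0,0,0,0,0],[0,0,0,0,0,0]]'
```

```text
clock: 16.13
tool_pos: [0.5633, 0.0776, 0.1055]
eef_rot: [0.326, 0.627, -0.329, -0.626]
contact_force: [-6.1, -5.1, -2.3]
opening: 0.136
clock: 16.38
tool_pos: [0.5633, 0.0795, 0.1055]
eef_rot: [0.326, 0.627, -0.329, -0.626]
contact_force: [-5.9, -4.5, -0.8]
opening: 0.131
clock: 16.63
tool_pos: [0.5633, 0.0815, 0.1055]
eef_rot: [0.326, 0.627, -0.329, -0.626]
contact_force: [-5.6, -5.7, -2.9]
opening: 0.131
```

```bash
python3 -m inch '[[1.2,0.9,0,0,0,0],[0,0,0,0,0,0],[0,0,0,0,0,0]]'; python3 -m inch '[[1.2,0.9,0,0,0,0],[0,0,0,0,0,0],[0,0,0,0,0,0]]';python3 look.py 19 1
```

```text
clock: 16.88
tool_pos: [0.5634, 0.0818, 0.1054]
eef_rot: [0.327, 0.627, -0.33, -0.626]
contact_force: [-6.8, -9.0, 2.0]
opening: 0.13
clock: 17.13
tool_pos: [0.5634, 0.0821, 0.1053]
eef_rot: [0.328, 0.626, -0.33, -0.626]
contact_force: [-7.0, -13.0, 5.1]
opening: 0.129
(array([ 2.43749085, 37.10043382, 26.26371848]), array([-0.00145439,  0.00308374,  0.0068893 ]), array([ -7.02637847, -12.97460377,   5.05501947]), 17.1333)
```

View pics/t19.png

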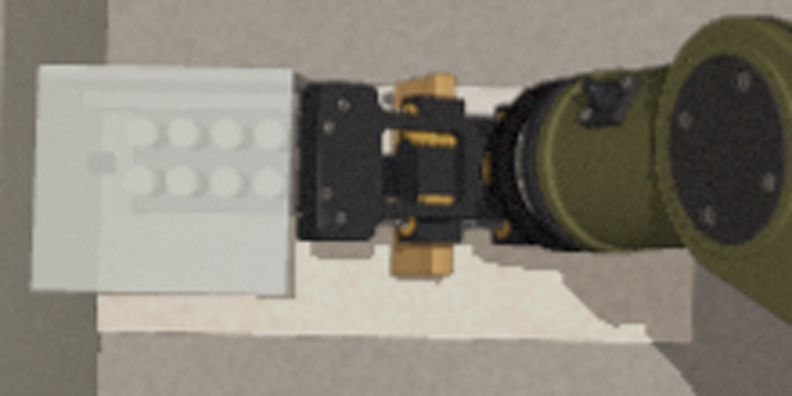

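```bash
python3 -m inch '[[-0.8,-0.6,0.8,0,0,0],[-0.8,-0.6,0.8,0,0,0],[-0.8,-0.6,0.8,0,0,0],[0,0,0,0,0,0],[0,0,0,0,0,0]]'; python3 -m inch '[[-0.8,-0.6,0.8,0,0,0],[-0.8,-0.6,0.8,0,0,0],[-1.6,-1.2,1.5,0,0,0],[0,0,0,0,0,0],[0,0,0,0,0,0]]';python3 look.py 20 1
```

```text
clock: 17.65
tool_pos: [0.5627, 0.0815, 0.1058]
eef_rot: [0.327, 0.628, -0.328, -0.625]
contact_force: [-5.1, -5.4, -3.3]
opening: 0.128
clock: 18.07
tool_pos: [0.5612, 0.0799, 0.1077]
eef_rot: [0.327, 0.63, -0.326, -0.625]
contact_force: [1.0, 0.7, -1.0]
opening: 0.129
(array([ 0.8146665 , 35.41814724, 29.09747029]), array([-7.68750790e-03, -7.73404732e-04,  6.14690469e-05]), array([ 0.98360362,  0.66039223, -0.99464857]), 18.0667)
```

View pics/t20.png

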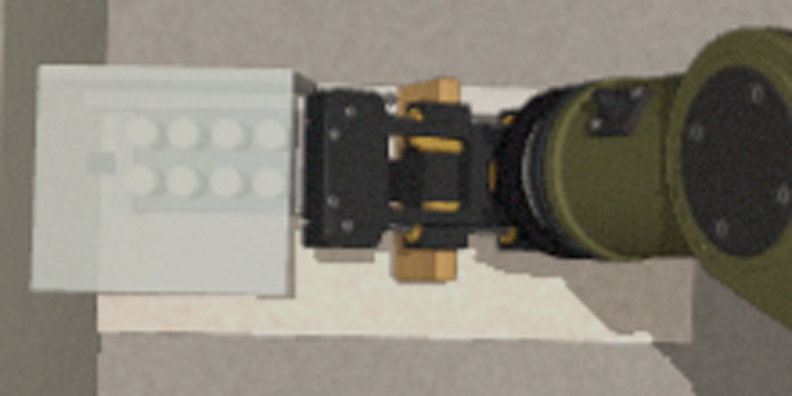

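```bash
python3 -m inch '[[-3,-2.1,2,0,0,0],[-8,-5.7,2,0,0,0],[-20,-14,0,0,0,0],[-20,-14,0,0,0,0],[-20,-14,0,0,0,0],[-20,-14,0,0,0,0],[-10,-20,0,0,0,0],[-10,-20,0,0,0,0],[-10,-20,0,0,0,0],[0,0,0,0,0,0],[0,0,0,0,0,0]]';python3 look.py 21 1
python3 - <<'E'
from h import *
M=R.from_quat(S0Q).as_matrix()
# waypoint: seated, backed out along length 90 and 30 along t
rows(S0P-.095*M[:,1]+.03*M[:,0],M,12)
E
```

```text
clock: 19.08
tool_pos: [0.5563, -0.0932, 0.1389]
eef_rot: [0.328, 0.628, -0.327, -0.625]
contact_force: [-0.3, -0.7, -2.1]
opening: 0.129
(array([  -5.28971908, -137.7875784 ,   60.13536619]), array([-0.00683661,  0.00249041,  0.00288007]), array([-0.33467484, -0.6979253 , -2.10770491]), 19.0833)
dist mm 212.268432268688 rot 0.21956384657638445
[-9.8,-14.4,3.4,0.011,-0.015,-0.000],[-9.7,-14.3,3.7,0.011,-0.015,-0.000],[-9.6,-14.3,4.0,0.011,-0.015,-0.000],[-9.6,-14.2,4.3,0.011,-0.015,-0.000],
[-9.5,-14.2,4.6,0.011,-0.015,-0.000],[-9.4,-14.1,4.9,0.011,-0.015,-0.000],[-9.4,-14.1,5.2,0.011,-0.015,-0.000],[-9.3,-14.0,5.5,0.011,-0.015,-0.000],
[-9.2,-14.0,5.7,0.011,-0.015,-0.000],[-9.1,-13.9,6.0,0.011,-0.015,-0.000],[-9.0,-13.8,6.3,0.011,-0.015,-0.000],[-8.9,-13.8,6.6,0.011,-0.015,-0.000],
```

View pics/t21.png

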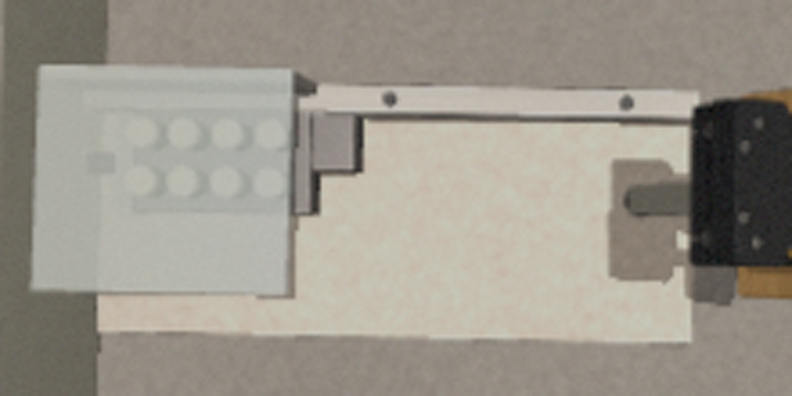

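View pics/s21.png

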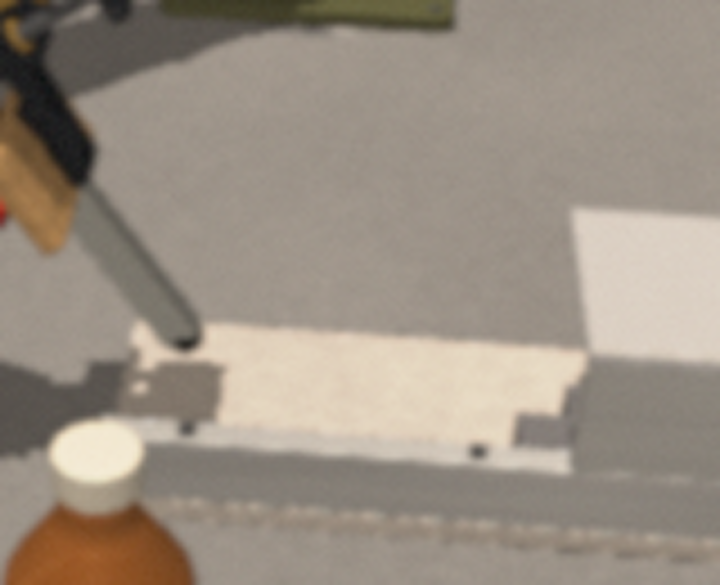

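Run:
```python
from h import *
from plant import r
import cv2
s=r.get_state();A=R.from_quat(s['eef_rot']).as_matrix();p=np.array(s['tool_pos'])
d=r.snapshot('top')
im=cv2.resize(d['img'][180:230,270:330,::-1],None,fx=10,fy=10,interpolation=cv2.INTER_CUBIC)
def pt(im,P,o,f,c):
    q=proj(d,P);q=((q-np.array(o)+.5)*f).astype(int);cv2.circle(im,tuple(int(v) for v in q),3,c,-1)
pt(im,p+.096*A[:,1],(270,180),10,(0,0,255))
for k in (.08,.06,.04): pt(im,p+k*A[:,1],(270,180),10,(0,255,0))
cv2.imwrite('pics/st.png',im)
d=r.snapshot('scene')
im=cv2.resize(d['img'][170:240,200:290,::-1],None,fx=8,fy=8,interpolation=cv2.INTER_CUBIC)
pt(im,p+.096*A[:,1],(200,170),8,(0,0,255))
for k in (.08,.06,.04): pt(im,p+k*A[:,1],(200,170),8,(0,255,0))
cv2.imwrite('pics/ss.png',im)
```

```text
(no output)
```

View pics/st.png

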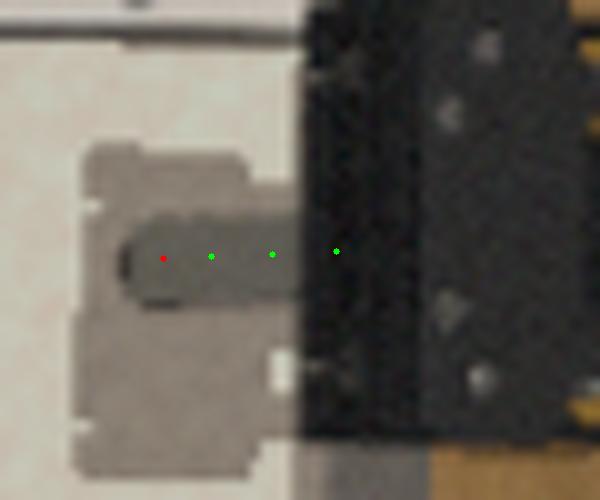

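View pics/ss.png

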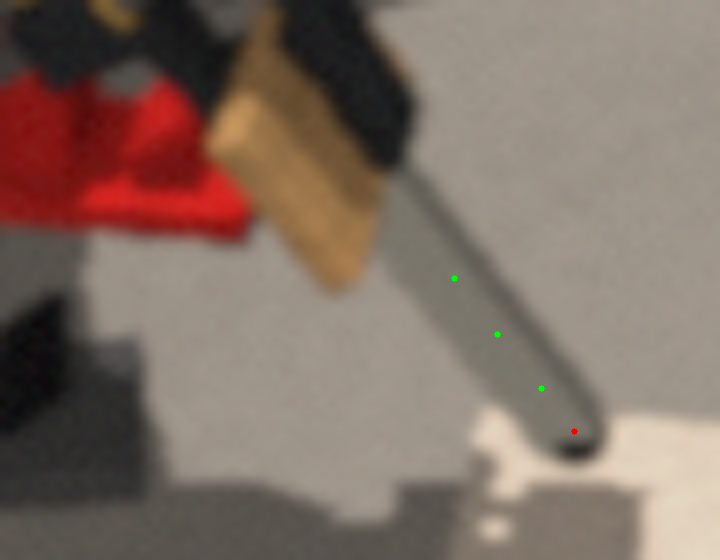

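```bash
python3 -m inch '[[-3,-22,4,0.011,-0.015,0],[-3,-22,4,0.011,-0.015,0],[-3,-22,4,0.011,-0.015,0],[-12,-14,4,0.011,-0.015,0],[-12,-14,4,0.011,-0.015,0],[-12,-14,5,0.011,-0.015,0],[-12,-14,5,0.011,-0.015,0],[-12,-12,5,0.011,-0.015,0],[-12,-12,5,0.011,-0.015,0],[-12,-9,6,0.011,-0.015,0],[-8,-5,6,0.011,-0.015,0],[0,0,0,0.011,-0.015,0]]'
python3 - <<'E'
from h import *
M=R.from_quat(S0Q).as_matrix()
rows(S0P-.095*M[:,1]+.03*M[:,0],M,2)
E
```

```text
clock: 20.28
tool_pos: [0.5201, -0.272, 0.2111]
eef_rot: [0.254, 0.658, -0.397, -0.587]
contact_force: [-0.8, -0.6, -2.2]
opening: 0.132
dist mm 14.212916736209499 rot 0.0052489957336072784
[-4.4,-4.0,3.8,-0.002,-0.000,-0.002],[-4.4,-4.1,3.8,-0.002,-0.000,-0.002],
```

```bash
python3 -m inch '[[-4,-4,3,-0.002,0,-0.002],[0,0,0,0,0,0],[0,0,0,0,0,0],[0,0,0,0,0,0]]'
python3 - <<'E'
from h import *
M=R.from_quat(S0Q).as_matrix()
rows(S0P-.095*M[:,1],M,2)
E
```

```text
clock: 20.62
tool_pos: [0.5192, -0.275, 0.2135]
eef_rot: [0.253, 0.66, -0.395, -0.586]
contact_force: [-0.9, -0.8, -1.7]
opening: 0.129
dist mm 38.777012963717574 rot 0.0029494134051246726
[-19.0,-2.3,3.1,-0.000,0.001,-0.000],[-19.0,-2.3,3.0,-0.000,0.001,-0.000],
```

```bash
python3 -m inch '[[-12,-3,3,0,0,0],[-12,-2,2,0,0,0],[-12,0,1,0,0,0],[0,0,0,0,0,0],[0,0,0,0,0,0],[0,0,0,0,0,0]]'
python3 - <<'E'
from h import *
M=R.from_quat(S0Q).as_matrix()
rows(S0P+.0015*M[:,0],M,5)
from plant import r
import cv2
cv2.imwrite('pics/sc22.png',cv2.resize(r.snapshot("scene")['img'][100:260,90:290,::-1],None,fx=3.5,fy=3.5,interpolation=2))
E
```

```text
clock: 21.12
tool_pos: [0.5207, -0.3075, 0.1974]
eef_rot: [0.253, 0.661, -0.395, -0.586]
contact_force: [0.8, -0.3, -1.7]
opening: 0.13
dist mm 95.61503987450999 rot 0.003258375016213102
[-0.2,19.1,0.0,-0.000,0.001,0.000],[-0.2,19.1,0.0,-0.000,0.001,0.000],[-0.2,19.1,0.0,-0.000,0.001,0.000],[-0.2,19.1,0.0,-0.000,0.001,0.000],
[-0.2,19.1,0.0,-0.000,0.001,0.000],
```

View pics/sc22.png

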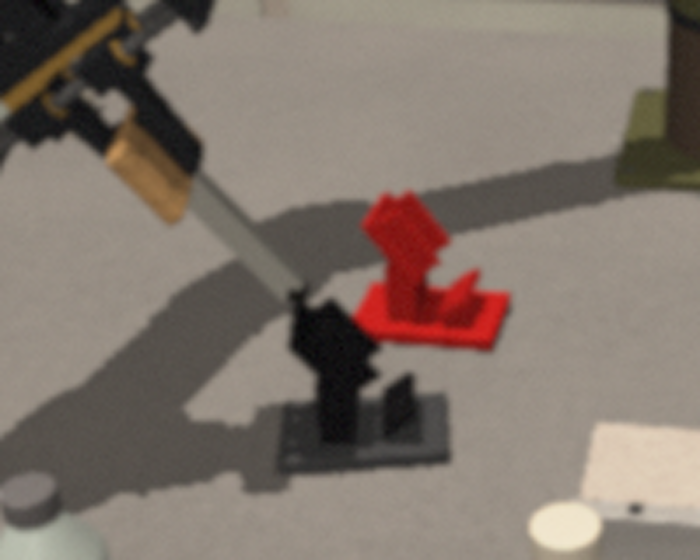

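```bash
python3 -m inch '[[0,10,0,0,0,0],[0,14,0,0,0,0],[0,14,0,0,0,0],[0,14,0,0,0,0],[0,14,0,0,0,0],[0,12,0,0,0,0],[0,6,0,0,0,0],[0,0,0,0,0,0],[0,0,0,0,0,0],[0,0,0,0,0,0]]'
python3 - <<'E'
from h import *
M=R.from_quat(S0Q).as_matrix()
rows(S0P,M,1)
E
```

```text
clock: 22.0
tool_pos: [0.5103, -0.2623, 0.1288]
eef_rot: [0.254, 0.66, -0.395, -0.586]
contact_force: [0.6, -0.5, -1.2]
opening: 0.13
dist mm 12.866803194390807 rot 0.002820877327052995
[-1.1,12.8,0.3,0.001,0.002,-0.002],
```

```bash
python3 -m inch '[[-0.5,4,0,0,0,0],[-0.3,4,0,0,0,0],[-0.3,2.5,0.3,0,0,0],[0,0,0,0,0,0],[0,0,0,0,0,0]]';python3 -m inch '[[0,1.5,0,0,0,0],[0,0,0,0,0,0],[0,0,0,0,0,0]]'
python3 - <<'E'
from h import *
M=R.from_quat(S0Q).as_matrix()
rows(S0P,M,1)
E
```

```text
clock: 22.42
tool_pos: [0.508, -0.2568, 0.1186]
eef_rot: [0.253, 0.66, -0.395, -0.587]
contact_force: [0.0, 0.4, -1.3]
opening: 0.133
clock: 22.67
tool_pos: [0.5082, -0.2562, 0.1177]
eef_rot: [0.254, 0.66, -0.395, -0.586]
contact_force: [-0.6, 0.6, -0.4]
opening: 0.129
dist mm 0.4444684436646659 rot 0.0019683391767917214
[-0.0,0.0,-0.4,-0.000,0.002,-0.001],
```

```bash
python3 -m inch '[[0,0,0,0,0,0],[0,0,0,0,0,0],[0,0,0,0,0,0],[0,0,0,0,0,0],[0,0,0,0,0,0]]' 50 20
python3 -m inch '[[0,-6,0,0,0,0],[0,-15,0,0,0,0],[0,-20,0,0,0,0],[0,-20,0,0,0,0],[0,-20,0,0,0,0],[0,-20,0,0,0,0],[0,-10,0,0,0,0],[0,0,0,0,0,0],[0,0,0,0,0,0]]'
python3 - <<'E'
from plant import r
import cv2
cv2.imwrite('pics/sc23.png',cv2.resize(r.snapshot("scene")['img'][100:330,80:360,::-1],None,fx=2.6,fy=2.6,interpolation=2))
cv2.imwrite('pics/top23.png',r.snapshot("top")['img'][:,:,::-1])
E
```

```text
clock: 23.08
tool_pos: [0.508, -0.2561, 0.1176]
eef_rot: [0.253, 0.66, -0.395, -0.586]
contact_force: [0.6, -0.5, 0.4]
opening: 0.49
clock: 23.83
tool_pos: [0.5225, -0.3183, 0.2088]
eef_rot: [0.254, 0.66, -0.395, -0.586]
contact_force: [-0.2, 0.4, -0.3]
opening: 0.569
```

View pics/sc23.png

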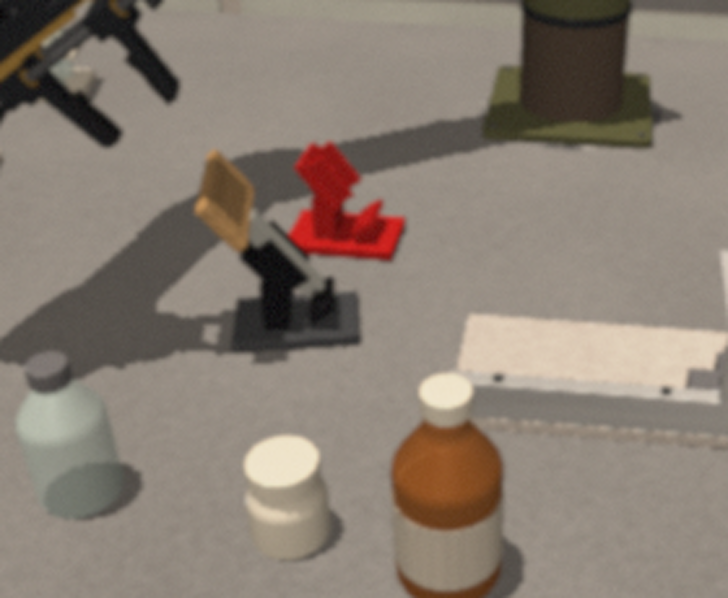

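View pics/top23.png

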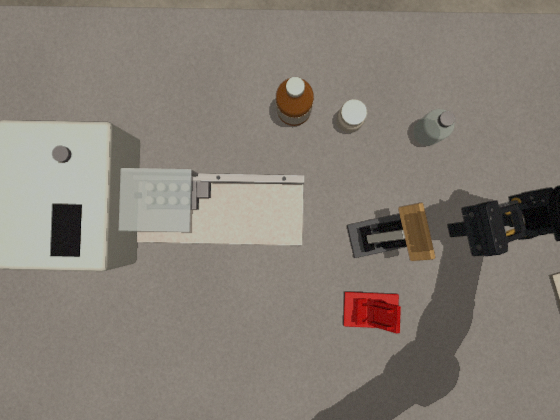

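Run:
```python
from h import *
import cv2,pickle
a=cv2.imread('pics/top23.png');
cv2.imwrite('pics/z23.png',cv2.resize(a[160:225,115:235],None,fx=6.6,fy=6.6,interpolation=2))
b=pickle.load(open('d0.pkl','rb'))['top']['img'][:,:,::-1]
m=cv2.absdiff(a,b).max(2)[195:270,340:440]; print('stick/rest area diff px>40:',(m>40).sum(), 'bystanders:',(cv2.absdiff(a,b).max(2)[70:145,270:460]>40).sum())
```

```text
stick/rest area diff px>40: 603 bystanders: 0
```

View pics/z23.png

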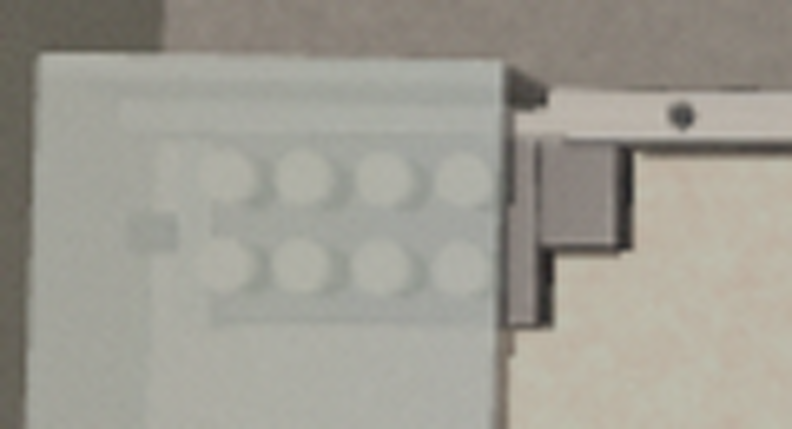

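Run:
```python
from h import *
import cv2,pickle
d=pickle.load(open('d0.pkl','rb'))['top']
f=lambda x,y:(115+(x+.5)/6.6-.5,160+(y+.5)/6.6-.5)
for p in [(618,200),(540,300),(580,248),(520,324),(560,141)]:
    print(p,(Rz(SY).T@(ray(d,f(*p),.042)-ST)*1e3).round(1))
a=cv2.imread('pics/top23.png')
for im in (d['img'][:,:,::-1].copy(),a):
    h=cv2.cvtColor(im,cv2.COLOR_BGR2HSV)
    m=cv2.inRange(h,(8,100,50),(25,255,255));m[:190]=0;m[280:]=0;m[:,:390]=0;m[:,445:]=0
    c=max(cv2.findContours(m,0,1)[0],key=cv2.contourArea);print(cv2.minAreaRect(c))
```

```text
(618, 200) [22.7 20.1 42. ]
(540, 300) [-7.8 43.  42. ]
(580, 248) [ 8.  31.3 42. ]
(520, 324) [-15.1  48.9  42. ]
(560, 141) [40.3 38.1 42. ]
((416.115234375, 232.3165283203125), (57.60020446777344, 25.318464279174805), 77.125)
((416.1745300292969, 232.46173095703125), (57.34203338623047, 25.5859375), 77.6192398071289)
```

```bash
python3 -c "
from plant import r
print(r.finish_job())"
```

```text
the job is handed in; nothing more can be done
None
```

I did the whole job and handed it in at about 24 s of the 69 s allowed. No verdict is reported, so this rests on my own last checks.

I took the stick from the black rest and pushed the rack's long side flat to the fence. I then fed it in by the notch, pressing about 5 N towards the fence, until the docking plate reached its hard stop. The highest force the arm measured was about 13 N along the feed. I eased the tip off diagonally and put the stick back.

**Last checks, measured from the top view before handing in:**
- **Rack:** its origin is at station y ≈ 80 mm (target 80) and x ≈ 12–13 mm (12 is flat). It is flat against the fence, and it did not move when the tip was withdrawn.
- **Stick:** I released it within about 0.5 mm of the pose where I had gripped it. The handle outline in the image is within 0.2 px and 0.5° of the start.
- **Bottles and jar:** no pixels changed around them.
- **Gripper:** open, clear of everything, with contact force near zero.

**Where checks disagreed:**
- My early position estimate put fence contact about 2 mm off, so I went by the measured force instead.
- A plain before/after image comparison around the rest showed about 600 changed pixels. I did not trace the cause; the arm's shadow is likely, because the handle outline itself had not moved.

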